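# Strip the sample changer for washing

## Task

Strip the sample changer for washing: with the hooked pick, pry the sprung retaining clip out of the groove of the spindle (do not pull it out with the fingers), put the clip in the steel dish and lay the pick back on its dark mat. Lift the clear splash cover off the spindle and lay it flat, hub up, in the middle of the green drying mat, then take every cup off the turntable and nest them all, upright and fully home, in one stack in the blue cup that already stands on the bench. Leave the reagent bottles where they stand.

Things in the scene. Friction and masses are not known exactly. Their poses are not given: they have to be found in the camera images.
- turntable_top (a point): centre of the upper face (58 mm above the bench) of the sample changer's turntable, 224 mm across, fixed on the fixed white machine (base 250 x 250 mm, 45 mm high). Cups stand on it 72 mm from its axis at 45, 135, 225 and 315 degrees from the machine's x, each between three pins 14 mm high and 6 mm thick. It does not turn.
- console_top (a point): centre of the blue panel (84 mm above the bench) of the machine's console, a block 220 x 60 mm along its +y side, 155 mm from the spindle.
- spindle_groove (a point): point on the axis of the machine's steel spindle, half-way up the groove near its top, 174.5 mm above the bench; z up. The groove is 22 mm in diameter and 9 mm high, its lower edge 170 mm above the bench. Above and below it the spindle is 30 mm in diameter; its top is 192 mm above the bench.
- clip_lug (a point): centre of the brass lug of the steel retaining clip: an upright plate 12 mm wide (y), 6 mm thick (x), standing 22 mm above the clip's flat part; the point is 17 mm above the clip's underside. x points from the spindle to the lug, z up through the lug. At the start it points sideways, roughly to -y. Between spindle and lug is a gap of 26 mm. A 12 mm wide tongue joins lug and ring.
- clip_ring (a point): centre of the clip's C-shaped ring, 43 mm wide, clip 6 mm thick, point at mid-thickness; axes as clip_lug, which lies 44 mm along +x. Overall -12 to +47 mm along x. Two spring jaws grip the groove; the ring opens to -x. Pulled by the lug along +x with some 8 to 15 N they spring open; free after about 15 mm. It may then tip lug-down, leaning on the cover's hub.
- pick_grip (a point): centre, half-way up, of the orange handle (100 mm along x, 24 mm wide in y, 18 mm thick in z) of the hooked pick, lying flat on the dark mat. A steel shank 5 mm thick runs along +x, bends square to +y at 125 mm for 27 mm, and ends in a 4 mm return towards the handle, all at mid-height of the handle. About 0.11 kg.
- pick_hook (a point): middle of the cross bar of the pick's hook: 125 mm along +x and 13.5 mm along +y from pick_grip, same axes and height. Between shank and return it is 22 mm wide inside and takes the 12 mm wide lug.
- cover_hub (a point): clear splash cover, a disc 210 mm across and 4 mm thick with a blue hub 54 mm in diameter (felt as an octagon, flats at 0, 45.. degrees), 25 mm tall, and a 33 mm bore for the spindle. Point on the axis half-way up the hub, 16.5 mm above the disc's underside; z up. On the machine the underside is 141 mm above the bench; the clip holds it down. About 0.28 kg.
- cup0_mid (a point): centre, half-way up, of the blue cup that stands upright on the bench, to take the others: 82 mm tall, foot 39 mm across, conical, with a collar 67 mm across over its top 32 mm; hollow, mouth 58 mm wide, floor 35 mm. A cup nested home rests its collar on the lower one's rim, 32 mm higher than it. z up along its axis. About 0.06 kg each.
- mat_top (a point): centre of the upper face (3 mm above the bench) of the fixed green drying mat, 260 x 260 mm, sides along its x and y.
- tool_mat_top (a point): centre of the upper face (2 mm above the bench) of the fixed dark tool mat, 120 mm (x) by 260 mm (y).
- dish_floor (a point): centre of the inner floor (3 mm above its underside) of the loose round steel dish: floor 98 mm across, rim 114 mm across and 18 mm high.
- cup1_mid (a point): one of up to four more such blue cups, standing on the turntable (None: not there today); point at its centre, half-way up (41 mm above its foot), z up along its axis.
- cup2_mid (a point): one of up to four more such blue cups, standing on the turntable (None: not there today); point at its centre, half-way up (41 mm above its foot), z up along its axis.
- cup3_mid (a point): one of up to four more such blue cups, standing on the turntable (None: not there today); point at its centre, half-way up (41 mm above its foot), z up along its axis.
- cup4_mid (a point): one of up to four more such blue cups, standing on the turntable (None: not there today); point at its centre, half-way up (41 mm above its foot), z up along its axis.
- reagent_a: bystander: white reagent bottle with yellow cap, 44 mm in diameter, 85 mm tall, origin under its centre.
- reagent_b: bystander: white reagent bottle with red cap, 44 mm in diameter, 85 mm tall, origin under its centre.
- reagent_c: bystander: white reagent bottle with green cap, 52 mm in diameter, 100 mm tall, origin under its centre.
There are look-alikes about, which are no part of the job. Leave any pink look-alike of the part that bears cup0_mid alone.

How it is judged:
On the way, in this order (a step that is already met when the one before it is completed fails the run):
1. the retaining clip is out of the groove, clear of the spindle (distance between clip_ring and spindle_groove above 0.018 m), for 0.2 s.
2. the splash cover lies flat, hub up, on the drying mat (x of cover_hub in the frame of mat_top between -0.035 and 0.035 m and y of cover_hub in the frame of mat_top between -0.035 and 0.035 m and angle between cover_hub's own z axis and vertical below 0.08 rad and z of cover_hub in the frame of mat_top below 0.024 m), for 0.2 s.
At the end, for the whole second after the job is handed in: Clip in the dish (ring centre within 52 mm, lug within 56 mm of its centre); pick down on the dark mat (60 mm across, 110 mm along); cover flat, hub up, within 35 mm of the green mat's centre each way; every cup nested upright on cup0 on the bench, axes within 6 mm, home to 5 mm; at rest (all of step 2 and horizontal distance between clip_ring and dish_floor below 0.052 m and horizontal distance between clip_lug and dish_floor below 0.056 m and z of clip_ring in the frame of dish_floor below 0.035 m and x of pick_grip in the frame of tool_mat_top between -0.06 and 0.06 m and y of pick_grip in the frame of tool_mat_top between -0.11 and 0.11 m and z of pick_grip in the frame of tool_mat_top below 0.02 m and linear speed of each of pick, cover, cup1, cup2, cup3, cup4 below 0.03 m/s and angle between each of cup0_mid, cup1_mid, cup2_mid, cup3_mid, cup4_mid's own z axis and vertical below 0.1 rad and height (world z) of cup0_mid below 0.047 m and horizontal distance between each of cup1_mid, cup2_mid, cup3_mid, cup4_mid and cup0_mid below 0.006 m and (z of cup1_mid in the frame of cup0_mid between 0.027 and 0.037 m or z of cup1_mid in the frame of cup0_mid between 0.059 and 0.069 m or z of cup1_mid in the frame of cup0_mid between 0.091 and 0.101 m or z of cup1_mid in the frame of cup0_mid between 0.123 and 0.133 m) and (z of cup2_mid in the frame of cup0_mid between 0.027 and 0.037 m or z of cup2_mid in the frame of cup0_mid between 0.059 and 0.069 m or z of cup2_mid in the frame of cup0_mid between 0.091 and 0.101 m or z of cup2_mid in the frame of cup0_mid between 0.123 and 0.133 m) and (z of cup3_mid in the frame of cup0_mid between 0.027 and 0.037 m or z of cup3_mid in the frame of cup0_mid between 0.059 and 0.069 m or z of cup3_mid in the frame of cup0_mid between 0.091 and 0.101 m or z of cup3_mid in the frame of cup0_mid between 0.123 and 0.133 m) and (z of cup4_mid in the frame of cup0_mid between 0.027 and 0.037 m or z of cup4_mid in the frame of cup0_mid between 0.059 and 0.069 m or z of cup4_mid in the frame of cup0_mid between 0.091 and 0.101 m or z of cup4_mid in the frame of cup0_mid between 0.123 and 0.133 m)); the robot touches nothing.
It fails at once if the clip is touched by the gripper while it is still in the groove (it must be pried with the pick) (distance between clip_ring and spindle_groove below 0.012 m and contact force between the fingers and clip above 1 N).
It fails at once if reagent_a is displaced by more than 25 mm (distance of reagent_a from where it was at the start of the episode above 0.025 m).
It fails at once if reagent_b is displaced by more than 25 mm (distance of reagent_b from where it was at the start of the episode above 0.025 m).
It fails at once if reagent_c is displaced by more than 25 mm (distance of reagent_c from where it was at the start of the episode above 0.025 m).
Of cup1, cup2, cup3, cup4 only 2 to 4 are there at a start; the rules pass over those that are not, and their reading is None.
At some moment in a run one of pick, dish may be knocked a few centimetres aside while the robot is not near it.
Once in a run the grip may slacken for a moment while it holds something.
It also fails if it takes over 210 s, if anything falls off the work surface, if the arm or the gripper's body presses on something with over 40 N, if the wrist force passes 120 N, or if a joint passes its speed limit or range.

## Robot

A 6-joint arm with a two-finger parallel gripper is mounted at the origin on the work surface. World frame = base frame: x ahead of the robot, y to its left, z up, the work surface at z = 0. Lengths are in m, angles in rad, forces in N, time in s.
With the tool pointing down it reaches from about 0.35 to 0.975 m from the base axis. Payload 4.9 kg.
Tool frame: the origin (TCP) lies at the very end of the fingers, on their centre line; the grasp point (between the pads) lies 19 mm behind it; z points along the fingers, y is the line along which they close (so a half turn about z gives the same grasp; the last joint's range is limited). The gripper opens to 85 mm and grips with 20 to 120 N. Pads are 22 mm wide; open, the fingers measure 114 mm over their backs; the gripper's body (76 mm by 85 mm) begins 54 mm behind the grasp point. The pads swing forward as they close: fully open they stand 13 mm farther back than shut.
Start: joints at [0.99, 0.053, 1.613, -0, 1.476, -0.119], TCP at [0.278, 0.56, 0.201] pointing down, gripper open.
Joint ranges: [-3.01, 3.01], [-1.01, 2.22], [0.06, 2.58], [-1.02, 4.17], [0.09, 2.62], [-3.14, 3.14]. Speed limits (rad/s): [2.57, 2.57, 3.14, 3.14, 3.14, 3.14].

## Interface

Orientations are given as a rotation vector (axis times angle).
In Python, from station import ctrl gives the robot as it stands.
- The arm moves only by the shell command python3 -m crank 'ROWS' [OPENING] [FORCE]. ROWS is text: rows parted by semicolons, each of 4 numbers parted by spaces: the shift along the world's x, y, z in units of 0.5 m (1.0 is 0.5 m), then the turn about the world's z in units of 90 degrees (1.0 is 90 degrees). In form: x y z turn; .... A call has exactly 5 rows; each row shifts and turns the commanded pose from where the row before left it; what a row does not reach is not made up. A row lasts 1/12 s, in which the tool goes at most 41.7 mm and 7.16 degrees, less where a joint would pass 70% of its speed; a pose out of reach is approached as far as the arm can. A call with a number of a shift or a turn outside -1 to 1 is refused whole. A call with a gripper value outside its range is refused whole. OPENING is the opening in per cent of the stroke, from 0 (shut) to 100 (fully open), set as the call begins (- or left out, the last holds). The fingers move at their own pace and stop on an object; FORCE is the grip in N (left out, the last holds). Time passes only in rows, so rows that do not move let the fingers close, or fill a call up. It gives the time, the measured TCP pose, the force, the opening and the grip force at its end, in the units of the state.
- ctrl.get_obs(): the state, without advancing time (a new reading comes with each control period).
- ctrl.get_image(name): name is "scene" or "top"; returns (picture, depth): 420x560x3 uint8, red, green, blue; 420x560 float32, m along the optical axis (not along the pixel's ray), 0 where there is no reading.
- ctrl.get_calibration(name): a dict with "fx", "fy", "cx", "cy" (pixels), "k1" (the pictures are not rectified: a ray, as slopes to the right and down, at radius r is drawn at 1 + k1 r^2 times it, then the intrinsics apply), "extrinsics" (4x4, takes a point from world to camera coordinates). Camera axes: x right, y down, z forward; pixel columns grow to the right and rows downward; lengths in m; the calibration is good to about 2 mm. A picture is of the moment at which its call begins. get_calibration takes no time and is no camera call.
- ctrl.finish_job(): hands the job in; it is judged then, once.
The state is a dict: "t": time; "q": joint angles; "dq": joint speeds; "effort": joint torques, N m; "tool_pos": TCP position; "tool_rot": TCP orientation; "contact_force": force on the tool from outside, world axes, zero at the start; "wrist_torque": the same for the moment, N m; "opening": finger opening in m; "grip_force": force on a finger pad.
Only numpy, scipy, OpenCV 4.12 (cv2) and the standard library are available. Lean on these libraries where they do the work, as an engineer would, in place of code of your own. Each camera call takes 0.05 s, during which the arm holds its last target. There are 200 camera calls.

## Working session

There is one attempt and no reset: what is moved stays moved. The work goes in short steps, Python scripts to look and compute and a shell command to move; the robot and the scene stay as the last step left them, time stands still between calls to the robot, and variables do not carry over. Pictures are saved under pics/ and viewed, at most 14 in all, crops included, and the job is handed in when it is done.

```bash
ls; mkdir -p pics
cat > h.py <<'E'
import numpy as np,cv2
from station import ctrl
def cam(n):
    im,d=ctrl.get_image(n); c=ctrl.get_calibration(n); return im,d,c
def save(im,name,box=None,s=1):
    if box: im=im[box[1]:box[3],box[0]:box[2]]
    im=cv2.resize(im,None,fx=s,fy=s,interpolation=cv2.INTER_CUBIC)
    cv2.imwrite('pics/'+name,im[:,:,::-1])
def rays(c,uv):
    uv=np.atleast_2d(np.array(uv,float)); K=np.array([[c['fx'],0,c['cx']],[0,c['fy'],c['cy']],[0,0,1]])
    return cv2.undistortPoints(uv[:,None],K,np.array([c['k1'],0,0,0.]))[:,0]
def atz(c,uv,z):
    r=rays(c,uv); E=np.array(c['extrinsics']); R,t=E[:3,:3],E[:3,3]
    o=-R.T@t; d=np.c_[r,np.ones(len(r))]@R
    return o+d*((z-o[2])/d[:,2])[:,None]
def cloud(c,d):
    h,w=d.shape; g=np.mgrid[0:h,0:w]; uv=np.c_[g[1].ravel(),g[0].ravel()]
    r=rays(c,uv); E=np.array(c['extrinsics']); R,t=E[:3,:3],E[:3,3]
    p=np.c_[r,np.ones(len(r))]*d.ravel()[:,None]
    return ((p-t)@R).reshape(h,w,3)
def proj(c,P):
    E=np.array(c['extrinsics']); K=np.array([[c['fx'],0,c['cx']],[0,c['fy'],c['cy']],[0,0,1]])
    return cv2.projectPoints(np.atleast_2d(np.array(P,float)),cv2.Rodrigues(E[:3,:3])[0],E[:3,3],K,np.array([c['k1'],0,0,0.]))[0][:,0]
E
python3 - <<'E'
from h import *
for n in('top','scene'):
    im,d,c=cam(n); save(im,n+'0.png',s=1.4); np.savez(n+'0.npz',im=im,d=d); print(c, (d>0).mean())
print(ctrl.get_obs())
E
```

```text
pics
{'fx': 417.0228527074618, 'fy': 417.0228527074618, 'cx': 277.4257303948213, 'cy': 214.71813712670814, 'k1': -0.0031242579800634155, 'extrinsics': array([[-2.17169478e-02, -9.99757828e-01, -3.55791181e-03,
         1.36610661e-02],
       [-9.89443803e-01,  2.20026525e-02, -1.43237023e-01,
         5.46997509e-01],
       [ 1.43280619e-01,  4.09682824e-04, -9.89682018e-01,
         1.09539934e+00],
       [ 0.00000000e+00,  0.00000000e+00,  0.00000000e+00,
         1.00000000e+00]])} 0.9958375850340137
{'fx': 476.62856909519496, 'fy': 476.62856909519496, 'cx': 285.4952641198134, 'cy': 206.90750858852186, 'k1': 0.011598409718893789, 'extrinsics': array([[ 0.42154372,  0.90677463,  0.00778888, -0.27089625],
       [ 0.50426407, -0.22726748, -0.83310698, -0.15570758],
       [-0.75367011,  0.35511866, -0.55305704,  1.81933286],
       [ 0.        ,  0.        ,  0.        ,  1.        ]])} 0.9670025510204082
{'t': 0.1, 'q': array([ 9.90017262e-01,  5.33074580e-02,  1.61415343e+00, -2.36647448e-05,
        1.47599002e+00, -1.18973485e-01]), 'dq': array([ 0.00061345, -0.00189836, -0.00304677, -0.00025215, -0.00259436,
        0.00098443]), 'effort': array([ 4.82367777e-04, -3.94903994e+01, -3.71363139e+01, -1.01491812e-04,
        3.87670836e-03, -1.73906841e-05]), 'tool_pos': array([0.2781291 , 0.55901627, 0.19977765]), 'tool_rot': array([-7.18829285e-01, -3.05761647e+00,  2.75423700e-03]), 'contact_force': array([ 0.84546456, -0.03736203,  0.06022007]), 'wrist_torque': array([ 0.01173989, -0.0680267 , -0.03407675]), 'grip_force': 0.0, 'opening': 0.08559736149565982}
```

View pics/top0.png

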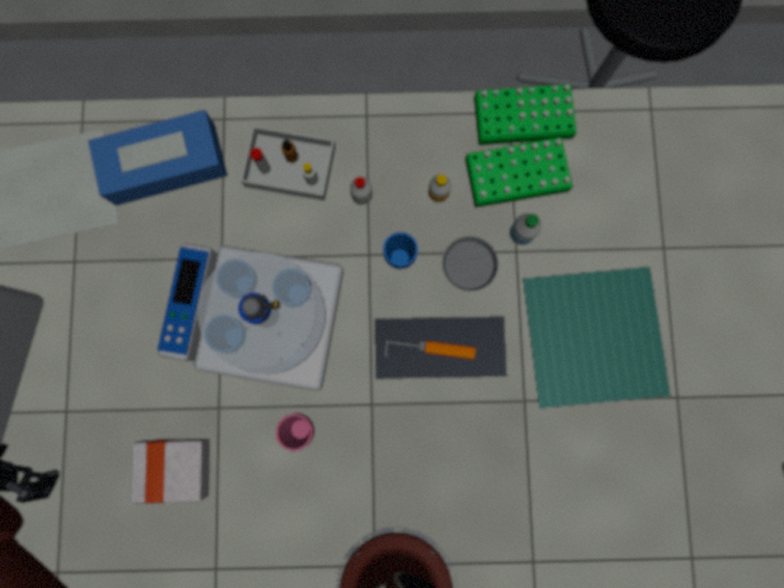

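View pics/scene0.png

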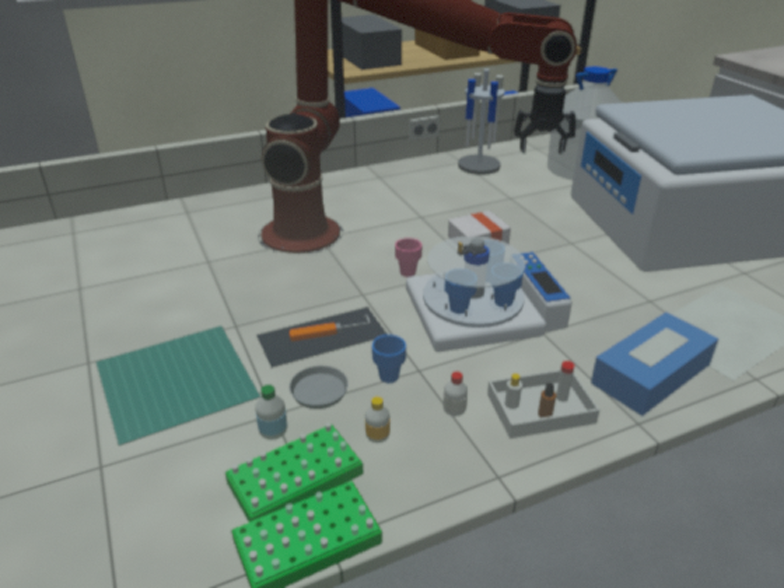

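Top picture, 1.4x display pixels: blue cup0 at (400,250), with the pink look-alike at (295,432), which I leave alone. Three cups are under the cover, at (236,278), (292,287) and (225,334). Pick on the dark mat: handle (448,349), hook (388,349). Dish at (470,263), hub (256,307), lug (275,304). The bottles in the job stand free at (440,187), (361,190) and (527,228); the small ones in the tray are look-alikes. Next: measure everything and take a close crop.

Run:
```python
from h import *
z=np.load('top0.npz'); im,d=z['im'],z['d']; c=ctrl.get_calibration('top'); P=cloud(c,d)
hsv=cv2.cvtColor(im,cv2.COLOR_RGB2HSV)
def seg(name,m,box,zz=None):
    b=np.zeros(m.shape,bool); b[box[1]:box[3],box[0]:box[2]]=1; m=m&b
    ys,xs=np.nonzero(m); 
    Q=P[m]; print(name,m.sum(),'px',xs.mean().round(1),ys.mean().round(1),'med',np.median(Q,0).round(4),'zr',np.percentile(Q[:,2],[5,95]).round(4))
    if zz is not None:
        r=cv2.minAreaRect(np.c_[xs,ys].astype(np.float32)); bx=cv2.boxPoints(r); W=atz(c,bx,zz); W2=W
        print('   rect ctr',atz(c,[r[0]],zz)[0].round(4),'sides',np.linalg.norm(W[1]-W[0]).round(4),np.linalg.norm(W[2]-W[1]).round(4),'ang deg',np.degrees(np.arctan2(*(W[1]-W[0])[1::-1])).round(1),np.degrees(np.arctan2(*(W[2]-W[1])[1::-1])).round(1))
    return m
H,S,V=[hsv[:,:,i].astype(int) for i in range(3)]
seg('handle',(H<20)&(S>180)&(V>120),(270,220,370,270),.02)
seg('darkmat',(V<95),(262,220,370,278),.002)
seg('green',(H>70)&(H<95)&(S>90),(365,180,490,300),.003)
seg('cup0',(H>95)&(H<120)&(S>140),(260,155,310,200),.082)
seg('lug',(H<30)&(S>110),(185,205,210,230))
seg('hub',(H>100)&(H<130)&(S>120),(165,200,200,235),.166)
for k,(u,v,r) in {'dish':(335,188,26),'machine':(195,225,70)}.items(): pass
# machine plate: points z ~0.045
m=(abs(P[:,:,2]-.045)<.006); m=seg('base',m,(130,165,250,285),.045)
m=(abs(P[:,:,2]-.143)<.01); m=seg('cover',m,(130,165,250,285),.145)
for px in [(440,180),(361,184),(527,222),(400,250),(470,263),(256,306)]:
    u,v=int(px[0]/1.4),int(px[1]/1.4); print(px,P[v,u].round(4))
# combined big crop
a=cv2.resize(im[165:285,105:260],None,fx=5,fy=5,interpolation=cv2.INTER_CUBIC)[:,:]
cv2.imwrite('pics/c1.png',a[:600,:780,::-1])
s=np.load('scene0.npz')['im']; save(s,'c2.png',(285,160,425,250),5)
```

```text
handle 254 px 321.2 249.7 med [ 0.4504 -0.1155  0.0175] zr [0.0145 0.0214]
   rect ctr [ 0.4508 -0.1157  0.02  ] sides 0.0201 0.0946 ang deg -9.4 -98.9
darkmat 3775 px 313.1 247.6 med [ 4.601e-01 -9.150e-02  2.000e-04] zr [-0.0033  0.0046]
   rect ctr [ 0.4598 -0.0939  0.002 ] sides 0.2717 0.1278 ang deg -91.3 177.1
green 8282 px 425.1 240.8 med [ 0.4688 -0.4069  0.0013] zr [-0.0024  0.0051]
   rect ctr [ 0.4703 -0.4086  0.003 ] sides 0.2614 0.2621 ang deg -83.9 -177.7
cup0 456 px 285.6 178.3 med [ 0.6509 -0.0233  0.0446] zr [-0.0003  0.0816]
   rect ctr [ 0.6389 -0.0219  0.082 ] sides 0.0629 0.0627 ang deg -45.5 -137.2
lug 13 px 196.7 216.8 med [0.5241 0.1903 0.1945] zr [0.1745 0.199 ]
hub 132 px 180.2 222.0 med [0.5115 0.2363 0.1684] zr [0.1593 0.1752]
   rect ctr [0.5217 0.2338 0.166 ] sides 0.049 0.0524 ang deg -44.9 -135.7
base 2040 px 201.4 234.1 med [0.4566 0.1658 0.0428] zr [0.0397 0.0469]
   rect ctr [0.5221 0.2412 0.045 ] sides 0.2503 0.266 ang deg -9.2 -102.1
cover 5115 px 183.0 221.2 med [0.5195 0.2342 0.1432] zr [0.1401 0.1463]
   rect ctr [0.5214 0.2344 0.145 ] sides 0.2087 0.2084 ang deg -44.5 -136.1
(440, 180) [ 0.7754 -0.1023  0.0814]
(361, 184) [0.7697 0.0517 0.0838]
(527, 222) [ 0.6836 -0.2608  0.0979]
(400, 250) [ 6.583e-01 -2.230e-02 -3.000e-04]
(470, 263) [ 0.6293 -0.164  -0.0023]
(256, 306) [0.5225 0.2264 0.1906]
```

View pics/c1.png

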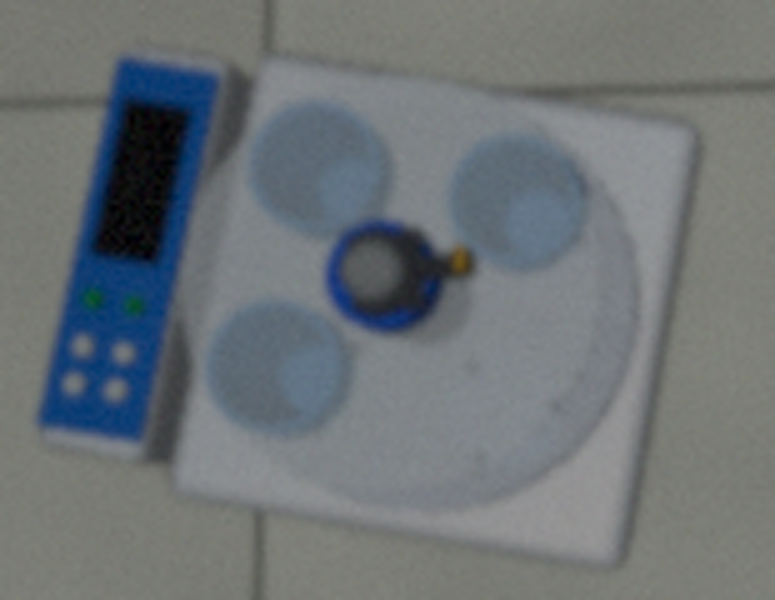

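View pics/c2.png

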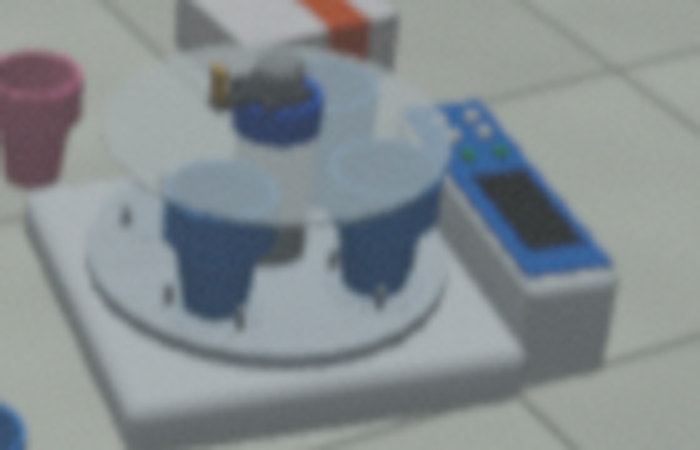

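The crops confirm it. The clip's brass lug points to world -y, at c1 (460,262), with the spindle top at (375,272). The three cups are at c1 (318,168), (518,200) and (280,368), and the fourth place is empty. Moving above the pick now.

```bash
A="0.0173 -0.0675 0.04 -0.0402"
python3 -m crank '0.0173 -0.0675 0.04 -0.0402;0.0173 -0.0675 0.04 -0.0402;0.0173 -0.0675 0.04 -0.0402;0.0173 -0.0675 0.04 -0.0402;0.0173 -0.0675 0.04 -0.0402'
python3 -m crank '0.0173 -0.0675 0 -0.0402;0.0173 -0.0675 0 -0.0402;0.0173 -0.0675 0 -0.0402;0.0173 -0.0675 0 -0.0402;0.0173 -0.0675 0 -0.0402'
python3 -m crank '0.0173 -0.0675 0 -0.0402;0.0173 -0.0675 0 -0.0402;0.0173 -0.0675 0 -0.0402;0.0173 -0.0675 0 -0.0402;0.0173 -0.0675 0 -0.0402'
python3 -m crank '0.0173 -0.0675 -0.04 -0.0402;0.0173 -0.0675 -0.04 -0.0402;0.0173 -0.0675 -0.04 -0.0402;0.0173 -0.0675 -0.04 -0.0402;0.0173 -0.0675 -0.04 -0.0402'
cat >> h.py <<'E'
def yaw():
    R=cv2.Rodrigues(np.array(ctrl.get_obs()['tool_rot']))[0]; return np.degrees(np.arctan2(R[1,1],R[0,1])).round(2), R[:,2].round(3)
E
python3 - <<'E'
from h import *
im,d,c=cam('scene'); save(im,'p3.png',(180,205,290,265),7)
print(yaw(), ctrl.get_obs()['q'].round(2))
# handle & lug in scene image
hsv=cv2.cvtColor(im,cv2.COLOR_RGB2HSV); H,S,V=[hsv[:,:,i].astype(int) for i in range(3)]
m=(H<20)&(S>170)&(V>110); m[:,:180]=0;m[:,290:]=0;m[:200]=0;m[270:]=0
ys,xs=np.nonzero(m); r=cv2.minAreaRect(np.c_[xs,ys].astype(np.float32)); print(m.sum(),atz(c,[[xs.mean(),ys.mean()]],.014).round(4))
t=np.load('top0.npz'); c2=ctrl.get_calibration('top')
print('hook',atz(c2,[[277.1,245],[276,254],[320,249]],.011).round(4))
print('lug',atz(c2,[[196.7,216.8]],.195).round(4))
E
```

```text
t: 0.52
tool_pos: [0.3214, 0.3891, 0.3011]
tool_rot: [-1.194, -2.905, 0.002]
contact_force: [1.1, -0.5, -0.1]
opening: 0.0853
grip_force: 0.0
t: 0.93
tool_pos: [0.3648, 0.2204, 0.3005]
tool_rot: [-1.636, -2.682, 0.0]
contact_force: [-0.1, -0.2, -0.6]
opening: 0.0854
grip_force: 0.0
t: 1.35
tool_pos: [0.408, 0.0516, 0.3006]
tool_rot: [-2.038, -2.391, -0.0]
contact_force: [1.2, 0.3, 0.2]
opening: 0.0852
grip_force: 0.0
t: 1.77
tool_pos: [0.4512, -0.1172, 0.1996]
tool_rot: [-2.389, -2.04, -0.0]
contact_force: [0.3, 1.0, 0.4]
opening: 0.0853
grip_force: 0.0
(np.float64(-9.4), array([-0.007, -0.001, -1.   ])) [-0.42 -0.34  1.97 -0.    1.51 -0.26]
118 [[ 0.4478 -0.1176  0.014 ]]
hook [[ 0.4668  0.0044  0.011 ]
 [ 0.4421  0.0079  0.011 ]
 [ 0.4532 -0.1136  0.011 ]]
lug [[0.5239 0.1909 0.195 ]]
```

View pics/p3.png

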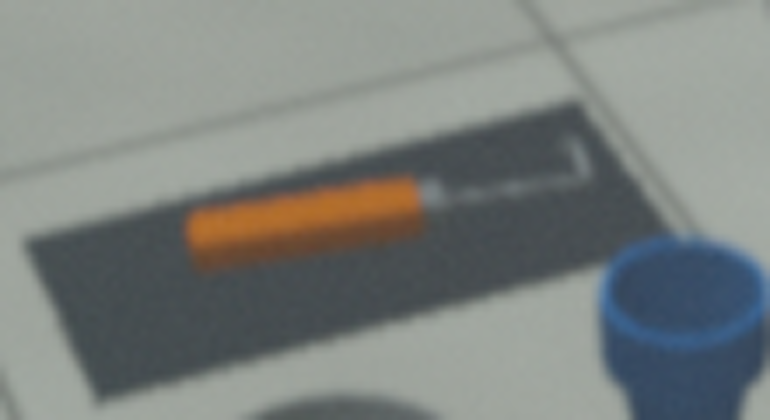

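The picture shows the pick the right way up: the handle at (305,222) and the hook's corner at (588,180), opening toward the base. Grasping it.

```bash
python3 -m crank '0 0.001 -0.065 0;0 0.001 -0.065 0;0 0 -0.065 0;0 0 -0.065 0;0 0 -0.065 0' 60
python3 -m crank '0 0 -0.013 0;0 0 -0.013 0;0 0 -0.013 0;0 0 -0.013 0;0 0 -0.012 0'
python3 -m crank '0 0 0 0;0 0 0 0;0 0 0 0;0 0 0 0;0 0 0 0' 0 100
python3 -m crank '0 0 0 0;0 0 0 0;0 0 0 0;0 0 0 0;0 0 0 0'
python3 -m crank '0 0 0.04 0;0 0 0.04 0;0 0 0.04 0;0 0 0.04 0;0 0 0.04 0'
python3 -m crank '0 0 0.05 0;0 0 0.05 0;0 0 0.05 0;0 0 0.05 0;0 0 0.05 0'
```

```text
t: 2.23
tool_pos: [0.451, -0.1143, 0.0367]
tool_rot: [-2.386, -2.044, 0.0]
contact_force: [0.9, -0.7, 0.3]
opening: 0.0512
grip_force: 0.0
t: 2.65
tool_pos: [0.4531, -0.1151, 0.0078]
tool_rot: [2.383, 2.042, 0.002]
contact_force: [0.0, -0.3, -0.5]
opening: 0.0512
grip_force: 0.0
t: 3.07
tool_pos: [0.4519, -0.1147, 0.007]
tool_rot: [2.385, 2.043, 0.001]
contact_force: [0.1, 0.1, 0.1]
opening: 0.0004
grip_force: 0.0
t: 3.48
tool_pos: [0.4515, -0.1145, 0.0064]
tool_rot: [2.386, 2.044, -0.0]
contact_force: [-0.2, -0.7, -0.2]
opening: -0.0002
grip_force: 0.0
t: 3.9
tool_pos: [0.4513, -0.1144, 0.1073]
tool_rot: [-2.386, -2.044, 0.0]
contact_force: [0.7, 0.1, 0.5]
opening: 0.0
grip_force: 0.0
t: 4.32
tool_pos: [0.4512, -0.1143, 0.2325]
tool_rot: [-2.386, -2.044, 0.0]
contact_force: [0.4, 0.1, -0.4]
opening: 0.0
grip_force: 0.0
```

Run:
```python
from h import *
im,d,c=cam('scene'); save(im,'p4.png',(120,180,320,320),4)
im,d,c=cam('top'); P=cloud(c,d)
hsv=cv2.cvtColor(im,cv2.COLOR_RGB2HSV); H,S,V=[hsv[:,:,i].astype(int) for i in range(3)]
m=(H<20)&(S>180)&(V>110); m[:,:240]=0;m[:,400:]=0;m[:180]=0;m[300:]=0
ys,xs=np.nonzero(m); r=cv2.minAreaRect(np.c_[xs,ys].astype(np.float32)); print(m.sum(),r); W=atz(c,cv2.boxPoints(r),.02); print(W.round(4),P[m].mean(0))
```

```text
65 ((315.676513671875, 248.2941131591797), (22.79834747314453, 7.518604278564453), 14.03624439239502)
[[ 0.4532 -0.0681  0.02  ]
 [ 0.473  -0.0738  0.02  ]
 [ 0.4566 -0.1338  0.02  ]
 [ 0.4368 -0.128   0.02  ]] [ 0.44889616 -0.10936912  0.04465557]
```

View pics/p4.png

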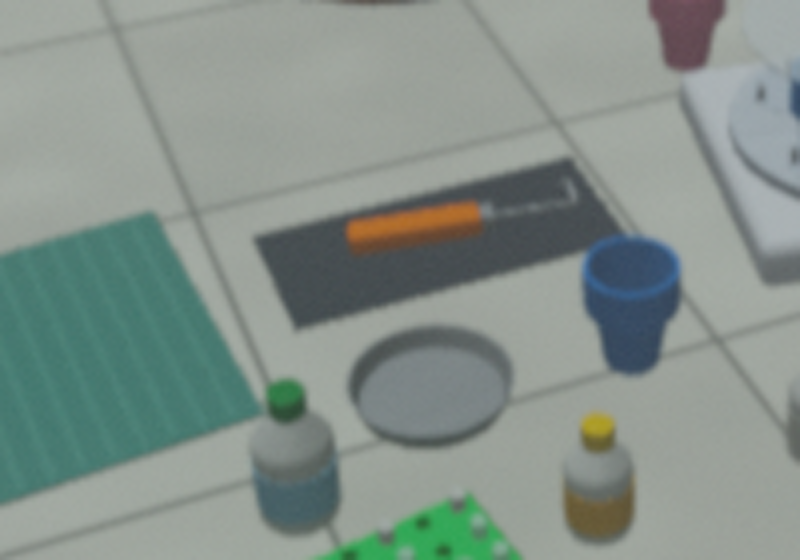

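Run:
```python
from h import *
o=ctrl.get_obs(); L=[]
for n in('scene','top'):
    im,d,c=cam(n); im=im.copy()
    for p,col in((o['tool_pos'],(255,0,0)),([.451,-.114,.011],(0,255,0))):
        u=proj(c,p)[0]; print(n,u); cv2.circle(im,tuple(int(x) for x in u),3,col,1)
    u=proj(c,o['tool_pos'])[0].astype(int); x0=max(0,u[0]-90);y0=max(0,u[1]-130); a=im[y0:y0+260,x0:x0+180]; a=cv2.copyMakeBorder(a,0,260-a.shape[0],0,180-a.shape[1],cv2.BORDER_CONSTANT); L.append(cv2.resize(a,None,fx=2.2,fy=2.2))
save(np.hstack(L),'p5.png')
```

```text
scene [218.84897742 171.1141152 ]
scene [224.2526638  236.33983464]
top [330.75763159 242.40513411]
top [320.17500818 249.80101886]
```

View pics/p5.png

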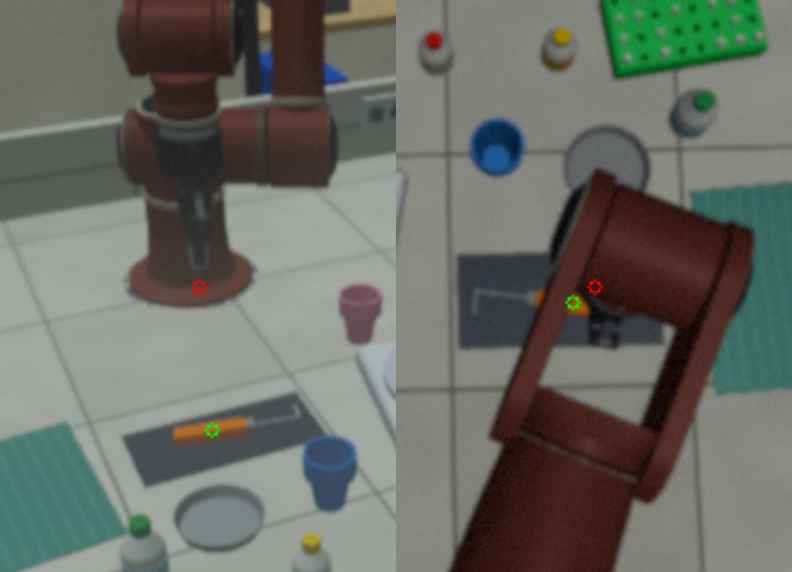

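The fingertips appear to be offset from the reported TCP: their ends are at (200,265) in the left view, while the red mark is at (199,287). I'll check this with depth.

Run:
```python
from h import *
o=ctrl.get_obs(); print(o['tool_pos'],o['q'])
for n,box in (('scene',(200,100,240,175)),('top',(318,240,350,275))):
    im,d,c=cam(n); P=cloud(c,d); V=im.max(2)
    m=np.zeros(V.shape,bool); m[box[1]:box[3],box[0]:box[2]]=1
    m&=(V<70)&(P[:,:,2]>.1)&(np.linalg.norm(P-o['tool_pos'],axis=2)<.2)
    Q=P[m]
    for lo in np.arange(.18,.44,.02):
        s=Q[(Q[:,2]>=lo)&(Q[:,2]<lo+.02)]
        if len(s)>3: print(n,round(lo,2),len(s),np.median(s,0).round(3),np.percentile(s[:,0],[5,95]).round(3),np.percentile(s[:,1],[5,95]).round(3))
```

```text
[ 0.45176742 -0.11460823  0.23199963] [-4.08317458e-01 -3.60247659e-01  1.93010930e+00 -1.60448261e-05
  1.57026575e+00 -2.54427419e-01]
scene 0.26 25 [ 0.462 -0.116  0.274] [0.457 0.466] [-0.122 -0.109]
scene 0.28 47 [ 0.462 -0.115  0.289] [0.455 0.466] [-0.124 -0.105]
scene 0.3 40 [ 0.48  -0.122  0.313] [0.441 0.487] [-0.13  -0.109]
scene 0.32 63 [ 0.494 -0.128  0.332] [0.445 0.504] [-0.133 -0.111]
scene 0.34 117 [ 0.484 -0.127  0.351] [0.459 0.511] [-0.135 -0.101]
scene 0.36 108 [ 0.476 -0.126  0.368] [0.438 0.494] [-0.134 -0.1  ]
scene 0.38 146 [ 0.484 -0.122  0.394] [0.462 0.49 ] [-0.15 -0.09]
scene 0.4 222 [ 0.482 -0.126  0.41 ] [0.458 0.489] [-0.15  -0.087]
scene 0.42 102 [ 0.48  -0.121  0.425] [0.459 0.49 ] [-0.15  -0.089]
top 0.3 4 [ 0.424 -0.097  0.314] [0.421 0.428] [-0.098 -0.097]
top 0.32 23 [ 0.418 -0.098  0.329] [0.406 0.424] [-0.101 -0.094]
top 0.34 113 [ 0.402 -0.103  0.352] [0.394 0.411] [-0.117 -0.094]
top 0.36 45 [ 0.413 -0.106  0.368] [0.407 0.417] [-0.115 -0.098]
top 0.38 15 [ 0.417 -0.101  0.394] [0.415 0.428] [-0.114 -0.086]
top 0.4 25 [ 0.426 -0.088  0.41 ] [0.416 0.439] [-0.105 -0.079]
top 0.42 13 [ 0.425 -0.088  0.423] [0.416 0.436] [-0.106 -0.08 ]
```

Run:
```python
from h import *
im,d,c=cam('scene'); P=cloud(c,d)
for v in range(144,176,2): print(v,[ (im[v,u].tolist(),P[v,u].round(3).tolist()) for u in (215,218,221)])
```

```text
144 [([44, 48, 49], [0.502, -0.134, 0.344]), ([51, 55, 55], [0.507, -0.127, 0.345]), ([55, 57, 56], [0.509, -0.12, 0.344])]
146 [([47, 51, 49], [0.502, -0.134, 0.338]), ([52, 53, 53], [0.503, -0.127, 0.337]), ([49, 53, 53], [0.503, -0.119, 0.336])]
148 [([45, 45, 45], [0.496, -0.133, 0.33]), ([50, 51, 49], [0.496, -0.125, 0.329]), ([50, 51, 50], [0.5, -0.118, 0.329])]
150 [([48, 50, 47], [0.492, -0.132, 0.322]), ([47, 50, 50], [0.481, -0.121, 0.315]), ([47, 50, 49], [0.481, -0.113, 0.313])]
152 [([47, 50, 48], [0.482, -0.13, 0.311]), ([49, 52, 48], [0.479, -0.121, 0.308]), ([51, 52, 51], [0.483, -0.114, 0.309])]
154 [([61, 67, 63], [0.453, -0.122, 0.29]), ([49, 51, 49], [0.467, -0.118, 0.296]), ([60, 60, 59], [0.462, -0.108, 0.292])]
156 [([68, 75, 75], [0.454, -0.123, 0.285]), ([50, 53, 52], [0.461, -0.117, 0.287]), ([60, 63, 60], [0.463, -0.109, 0.286])]
158 [([71, 76, 76], [0.452, -0.123, 0.278]), ([53, 56, 55], [0.463, -0.117, 0.282]), ([60, 64, 61], [0.465, -0.11, 0.281])]
160 [([73, 76, 77], [0.452, -0.123, 0.272]), ([49, 52, 51], [0.459, -0.117, 0.274]), ([56, 61, 60], [0.466,
[... 186 characters left out ...]
 ([66, 66, 66], [0.453, -0.116, 0.259]), ([68, 66, 64], [0.071, 0.005, 0.043])]
166 [([67, 58, 56], [0.069, -0.017, 0.039]), ([65, 57, 54], [0.069, -0.006, 0.036]), ([63, 56, 52], [0.072, 0.004, 0.035])]
168 [([67, 58, 52], [0.072, -0.019, 0.032]), ([66, 59, 52], [0.069, -0.007, 0.028]), ([66, 57, 52], [0.072, 0.004, 0.027])]
170 [([72, 60, 55], [0.07, -0.019, 0.023]), ([73, 58, 54], [0.071, -0.008, 0.021]), ([75, 61, 57], [0.073, 0.003, 0.02])]
172 [([88, 67, 62], [0.075, -0.021, 0.018]), ([88, 67, 62], [0.074, -0.009, 0.014]), ([92, 67, 63], [0.084, -0.001, 0.018])]
174 [([100, 72, 66], [0.087, -0.025, 0.016]), ([97, 70, 64], [0.087, -0.014, 0.014]), ([97, 70, 66], [0.092, -0.004, 0.014])]
```

The real fingertips end about 28 mm above the reported TCP: depth gives z≈0.260 against the state's 0.232, with x and y in agreement. That explains the empty close. I'll go down in steps with that offset, watching the force.

```bash
python3 -m crank '0 0 -0.04 0;0 0 -0.04 0;0 0 -0.04 0;0 0 -0.04 0;0 0 -0.04 0' 50
python3 -m crank '0 0 -0.05 0;0 0 -0.05 0;0 0 -0.05 0;0 0 -0.05 0;0 0 -0.044 0' | grep -E "pos|force"
python3 -m crank '0 0 -0.006 0;0 0 -0.006 0;0 0 -0.006 0;0 0 -0.004 0;0 0 0 0'| grep -E "pos|force"
python3 -m crank '0 0 -0.004 0;0 0 -0.004 0;0 0 -0.004 0;0 0 -0.002 0;0 0 0 0'| grep -E "pos|force"
```

```text
t: 5.08
tool_pos: [0.4504, -0.114, 0.1288]
tool_rot: [-2.384, -2.042, 0.002]
contact_force: [0.6, 0.5, -0.5]
opening: 0.0425
grip_force: 0.0
tool_pos: [0.4495, -0.1136, 0.0063]
contact_force: [0.5, -0.5, 0.3]
grip_force: 0.0
tool_pos: [0.4522, -0.1148, -0.0007]
contact_force: [-0.3, 0.2, -0.4]
grip_force: 0.0
tool_pos: [0.4512, -0.1144, -0.0089]
contact_force: [0.0, -0.7, 0.3]
grip_force: 0.0
```

```bash
python3 -m crank '0 0 -0.006 0;0 0 -0.006 0;0 0 -0.006 0;0 0 -0.006 0;0 0 0 0'| grep -E "pos|force"
python3 -m crank '0 0 0 0;0 0 0 0;0 0 0 0;0 0 0 0;0 0 0 0' 0 80 | grep -E "force|open"
python3 -m crank '0 0 0 0;0 0 0 0;0 0 0 0;0 0 0 0;0 0 0 0'| grep -E "pos|force|open"
```

```text
tool_pos: [0.4508, -0.1142, -0.0215]
contact_force: [-0.3, 0.3, 0.2]
grip_force: 0.0
contact_force: [-0.3, 0.7, 1.3]
opening: 0.0214
grip_force: 79.3
tool_pos: [0.4517, -0.1146, -0.0203]
contact_force: [0.8, 0.3, 2.5]
opening: 0.0215
grip_force: 79.4
```

```bash
python3 -m crank '0 0 0.02 0;0 0 0.04 0;0 0 0.05 0;0 0 0.05 0;0 0 0.05 0' - 110 | grep -E "pos|force|open"
python3 -m crank '0 0 0.05 0;0 0 0.05 0;0 0 0.05 0;0 0 0.05 0;0 0 0.018 0'| grep -E "pos|force|open"
python3 -m crank '0.0185 0.0386 0 0.014;0.0185 0.0386 0 0.014;0.0185 0.0386 0 0.014;0.0185 0.0386 0 0.014;0.0185 0.0386 0 0.014'| grep -E "pos|force|open"
python3 -m crank '0.0185 0.0386 0 0.014;0.0185 0.0386 0 0.014;0.0185 0.0386 0 0.014;0.0185 0.0386 0 0.014;0.0185 0.0386 0 0.014'| grep -E "pos|force|open"
python3 - <<'E'
from h import *
L=[]; o=ctrl.get_obs(); T=o['tool_pos']; print(T,yaw())
for n in('scene','top'):
    im,d,c=cam(n); np.savez(n+'1.npz',im=im,d=d)
    u=proj(c,[.523,.2,.19])[0].astype(int); print(n,u)
    L.append(cv2.resize(im[u[1]-30:u[1]+30,u[0]-35:u[0]+35],None,fx=5.7,fy=5.7,interpolation=cv2.INTER_CUBIC))
save(np.hstack(L),'p6.png')
E
```

```text
tool_pos: [0.4505, -0.114, 0.0852]
contact_force: [0.9, -0.3, -1.3]
opening: 0.0207
grip_force: 108.7
tool_pos: [0.4527, -0.115, 0.1977]
contact_force: [0.4, -0.0, 0.2]
opening: 0.0204
grip_force: 108.8
tool_pos: [0.4971, -0.0169, 0.1921]
contact_force: [0.6, 0.6, -0.9]
opening: 0.0207
grip_force: 108.8
tool_pos: [0.5433, 0.0796, 0.1919]
contact_force: [0.4, -0.2, -0.0]
opening: 0.0206
grip_force: 108.8
[0.54331277 0.07956572 0.19192904] (np.float64(3.85), array([-0.003, -0.   , -1.   ]))
scene [330 174]
top [193 217]
```

View pics/p6.png

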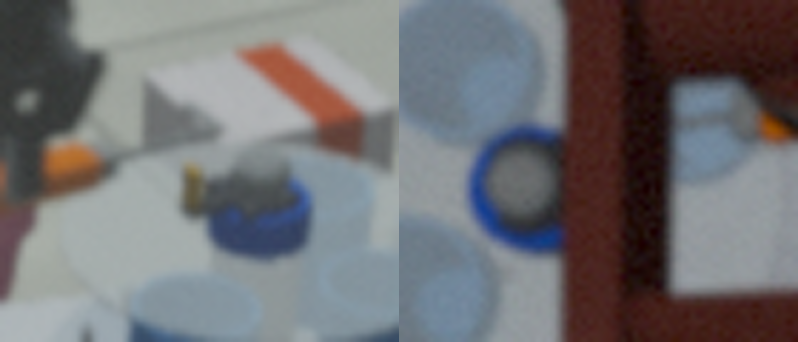

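Run:
```python
from h import *
T=np.array([0.5433,.0796,.192]); a=np.radians(93.9); X=np.array([np.cos(a),np.sin(a),0]);Y=np.array([-np.sin(a),np.cos(a),0]);Z=np.array([0,0,1.])
G=T+[0,0,.0315]
f=np.load('scene1.npz'); im=f['im'].copy(); c=ctrl.get_calibration('scene'); P=cloud(c,f['d'])
big=cv2.resize(im[130:220,280:380],None,fx=6,fy=6,interpolation=cv2.INTER_CUBIC)
def dr(pts,col):
    u=((proj(c,pts)-[280,130]+.5)*6).astype(int); cv2.polylines(big,[u],False,col,1)
dr([G-.05*X,G+.05*X,G+.125*X,G+.125*X+.027*Y,G+.121*X+.027*Y],(255,0,0))
S=np.array([.5215,.2343,0]); 
dr([S+[0,0,.192],S+[0,0,.17]],(0,255,0))
l=np.array([np.cos(np.radians(-86.8)),np.sin(np.radians(-86.8)),0]); w=np.array([-l[1],l[0],0])
p=S+.044*l
dr([p+.006*w+[0,0,.176],p+.006*w+[0,0,.198],p-.006*w+[0,0,.198],p-.006*w+[0,0,.176]],(255,0,255))
save(big,'p7.png')
# points with z>.2 in region: 
for u in range(296,324,2):
    col=P[130:180,u]; k=np.nonzero((col[:,2]>.2)&(abs(col[:,0]-.54)<.04))[0]
    if len(k): print(u,130+k,col[k].mean(0).round(3))
```

```text
296 [130 131 132 133 134 135 136 137 138 139 140 141 142 143 144 145 146 147
 148 149 150 151 152 153 154 155 156 157 158 159 160 161 162 163 164 165
 166 167 168 169 170 171 172 173 174 175 176 177 178 179] [0.561 0.066 0.299]
298 [130 131 132 133 134 135 136 137 138 139 140 141 142 143 144 145 146 147
 148 149 150 151 152 153 154 155 156 157 158 159 160 161 162 163 164 165
 166 167 168 169 170 171 172 173 174 175 176 177 178 179] [0.564 0.07  0.3  ]
300 [130 131 132 133 134 135 136 137 138 139 140 141 142 143 144 145 146 147
 148 149 150 151 152 153 154 155 156 157 158 159 163 164 165 166 167 168
 169 170 171 172 173 174 175 176 177 178 179] [0.571 0.073 0.304]
302 [130 131 133 135 137 138 139 140 141 142 143 148 151 152 153 154 155 156
 157 158 169 170 171 172 173 174 175 176 177 178 179] [0.57  0.079 0.298]
304 [130 131 132 134 138 139 141 142 143 145 151 152 153 154 170 171 172 173
 174 175 176 177 178] [0.565 0.088 0.296]
306 [131 132 133 134 136 138 139 140 141 143 144 169 170 171 172 173 174 175
 176 177 178] [0.564 0.094 0.293]
308 [130 131 132 134 135 136 137 138 139 140 141 142 143 169 170 171 172 173
 174 175 177] [0.566 0.099 0.305]
310 [130 131 132 133 134 135 136 169 170 171 172 173 174 175 176] [0.559 0.109 0.289]
312 [130 131 132 133 134 169 170 171 172 173 174 175 176] [0.554 0.118 0.277]
314 [169 170 171 172 173 174] [0.545 0.131 0.226]
316 [170 171 172 173 174] [0.548 0.136 0.225]
318 [170 171] [0.537 0.148 0.221]
320 [169 170] [0.536 0.155 0.222]
322 [169] [0.536 0.162 0.222]
```

View pics/p7.png

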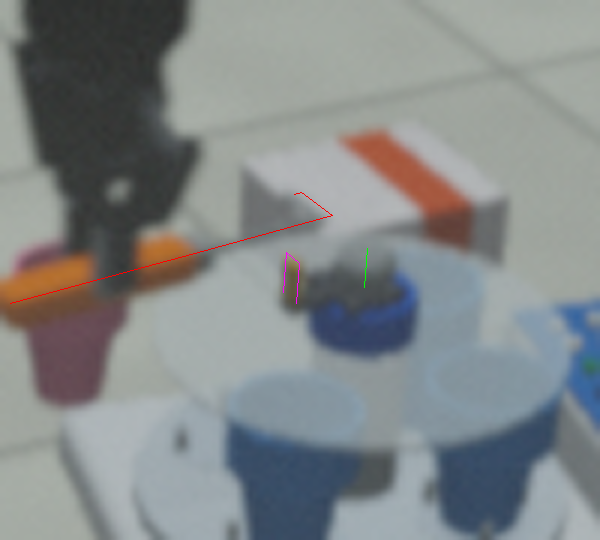

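The model of the pick overlays well and the hook sits over the gap between lug and spindle. Lowering it behind the lug and pulling.

```bash
python3 -m crank '0.004 -0.001 -0.014 -0.004;0 0 -0.014 -0.004;0 0 -0.014 0;0 0 -0.015 0;0 0 -0.015 0'| grep -E "pos|force|open"
python3 -m crank '0 0 0 0;0 -0.004 0 0;0 -0.004 0 0;0 -0.004 0 0;0 -0.004 0 0'| grep -E "pos|force|open"
python3 -m crank '0 -0.003 0 0;0 -0.003 0 0;0 -0.003 0 0;0 -0.003 0 0;0 -0.003 0 0'| grep -E "pos|force|open"
```

```text
tool_pos: [0.5454, 0.0774, 0.156]
contact_force: [-0.3, 0.4, -1.1]
opening: 0.0205
grip_force: 108.9
tool_pos: [0.5458, 0.0713, 0.1575]
contact_force: [-0.2, 7.3, -2.8]
opening: 0.0208
grip_force: 108.6
tool_pos: [0.546, 0.0627, 0.1576]
contact_force: [-0.7, 1.4, -1.6]
opening: 0.0204
grip_force: 108.7
```

```bash
python3 -m crank '0.0002 -0.004 0 0;0 -0.004 0 0;0 -0.004 0 0;0 -0.004 0 0;0 -0.004 0 0'| grep -E "pos|force|open"
python3 - <<'E'
from h import *
im,d,c=cam('scene'); save(im,'p8.png',(280,130,380,220),6)
E
```

```text
tool_pos: [0.5462, 0.0521, 0.1576]
contact_force: [0.1, 0.4, -0.6]
opening: 0.0215
grip_force: 72.7
```

View pics/p8.png

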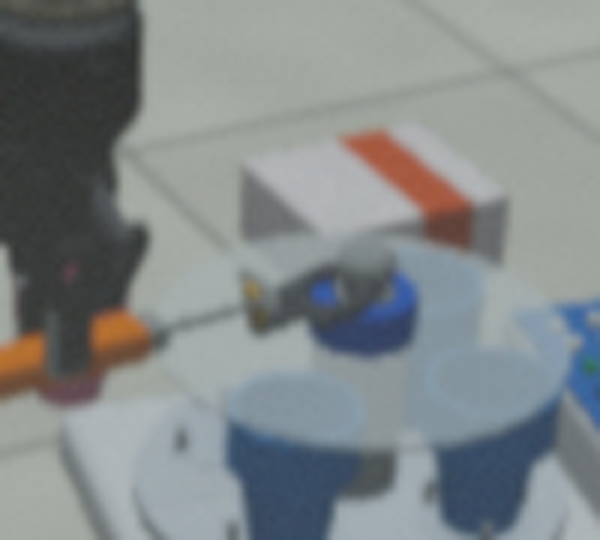

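The lug has moved outward to (256,303) and the clip is tilting lug-down on the hub. I'll let the grip recover, pull a little more, then ease off and lift the hook clear.

```bash
python3 -m crank '0 0 0 0;0 0 0 0;0 0 0 0;0 0 0 0;0 0 0 0' - 110| grep -E "pos|force|open"
python3 -m crank '0 -0.003 0 0;0 -0.003 0 0;0 -0.003 0 0;0 -0.003 0 0;0 0 0 0'| grep -E "pos|force|open"
python3 - <<'E'
from h import *
im,d,c=cam('scene'); save(im,'p9.png',(290,150,360,205),8)
E
```

```text
tool_pos: [0.5461, 0.0525, 0.1574]
contact_force: [-0.1, -0.5, -1.8]
opening: 0.0206
grip_force: 111.2
tool_pos: [0.5462, 0.0461, 0.1576]
contact_force: [-0.1, -0.2, -0.6]
opening: 0.0206
grip_force: 111.3
```

View pics/p9.png

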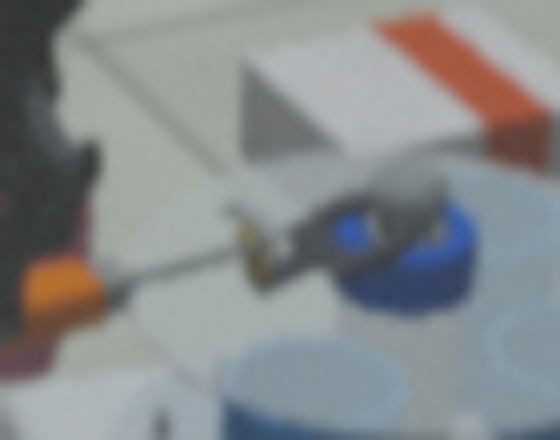

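```bash
python3 -m crank '0 0.005 0 0;0 0.003 0 0;0 0 0.01 0;0 0 0.02 0;0 0 0.03 0'| grep -E "pos|force|open"
python3 -m crank '0 0 0.03 0;0 0 0.03 0;0 0 0.02 0;0 0 0 0;0 0 0 0'| grep -E "pos|force|open"
python3 -m crank '-0.019 -0.0329 0 -0.0139;-0.019 -0.0329 0 -0.0139;-0.019 -0.0329 0 -0.0139;-0.019 -0.0329 0 -0.0139;-0.019 -0.0329 0 -0.0139'| grep -E "pos|force|open"
python3 -m crank '-0.019 -0.0329 0 -0.0139;-0.019 -0.0329 0 -0.0139;-0.019 -0.0329 0 -0.0139;-0.019 -0.0329 0 -0.0139;-0.019 -0.0329 0 -0.0139'| grep -E "pos|force|open"
python3 - <<'E'
from h import *
print(yaw()); im,d,c=cam('scene'); P=cloud(c,d); np.savez('scene2.npz',im=im,d=d)
hsv=cv2.cvtColor(im,cv2.COLOR_RGB2HSV); H,S,V=[hsv[:,:,i].astype(int) for i in range(3)]
m=(H<32)&(H>14)&(S>90); m[:150]=0; m[210:]=0; m[:,:300]=0; m[:,345:]=0
ys,xs=np.nonzero(m); print(np.c_[xs,ys].tolist(), P[m].round(3).tolist())
im,d,c=cam('top'); np.savez('top2.npz',im=im,d=d)
E
```

```text
tool_pos: [0.5451, 0.0507, 0.1868]
contact_force: [0.9, 0.9, -0.3]
opening: 0.0207
grip_force: 111.3
tool_pos: [0.5465, 0.0505, 0.2284]
contact_force: [0.2, 0.7, -0.6]
opening: 0.0208
grip_force: 111.3
tool_pos: [0.4973, -0.0322, 0.2258]
contact_force: [-0.4, 0.1, -0.6]
opening: 0.0205
grip_force: 111.4
tool_pos: [0.4498, -0.1144, 0.2259]
contact_force: [0.6, 0.3, -1.6]
opening: 0.0203
grip_force: 111.4
(np.float64(-9.51), array([-0.002,  0.001, -1.   ]))
[] []
```

```bash
python3 -m crank '0 0 -0.07 0;0 0 -0.07 0;0 0 -0.07 0;0 0 -0.07 0;0 0 -0.07 0'| grep -E "pos|force|open"
python3 -m crank '0 0 -0.07 0;0 0 -0.04 0;0 0 -0.018 0;0 0 -0.006 0;0 0 -0.006 0'| grep -E "pos|force|open"
python3 -m crank '0 0 -0.002 0;0 0 -0.002 0;0 0 0 0;0 0 0 0;0 0 0 0'| grep -E "pos|force|open"
python3 -m crank '0 0 0 0;0 0 0 0;0 0 0 0;0 0 0 0;0 0 0 0' 60| grep -E "pos|force|open"
python3 -m crank '0 0 0.02 0;0 0 0.06 0;0 0 0.07 0;0 0 0.07 0;0 0 0.07 0'| grep -E "pos|force|open"
python3 -m crank '0 0 0.07 0;0 -0.07 0.07 0;0 -0.07 0.07 0;0 -0.07 0 0;0 -0.07 0 0'| grep -E "pos|force|open"
python3 - <<'E'
from h import *
L=[]
im,d,c=cam('scene'); np.savez('scene3.npz',im=im,d=d); L.append(cv2.resize(im[150:210,295:365],None,fx=5.7,fy=5.7,interpolation=cv2.INTER_CUBIC))
im,d,c=cam('top'); np.savez('top3.npz',im=im,d=d); L.append(cv2.resize(im[190:250,165:235],None,fx=5.7,fy=5.7,interpolation=cv2.INTER_CUBIC))
save(np.hstack(L),'p10.png')
E
```

```text
tool_pos: [0.4506, -0.113, 0.0501]
contact_force: [-0.1, -0.9, -0.6]
opening: 0.0206
grip_force: 111.4
tool_pos: [0.4516, -0.1138, -0.0174]
contact_force: [0.0, -0.4, 0.3]
opening: 0.0201
grip_force: 111.4
tool_pos: [0.4517, -0.1143, -0.0187]
contact_force: [0.4, -0.1, -0.1]
opening: 0.0208
grip_force: 111.4
tool_pos: [0.4512, -0.114, -0.0195]
contact_force: [0.2, 0.2, 0.2]
opening: 0.0513
grip_force: 0.0
tool_pos: [0.4507, -0.1138, 0.1276]
contact_force: [1.1, -0.8, -0.5]
opening: 0.0511
grip_force: 0.0
tool_pos: [0.4523, -0.245, 0.2239]
contact_force: [1.4, -0.8, -0.1]
opening: 0.0513
grip_force: 0.0
```

View pics/p10.png

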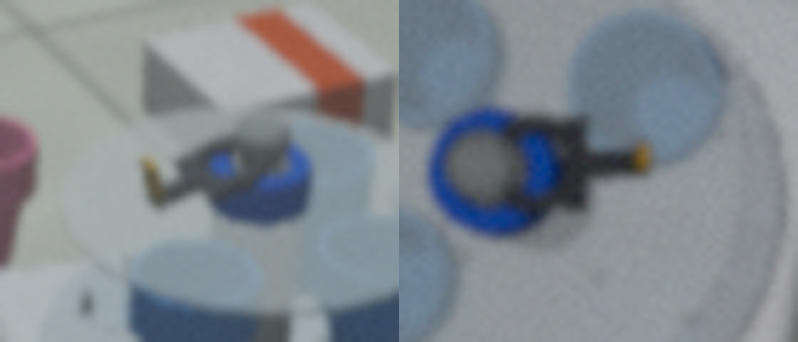

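The clip is out and leans lug-down on the hub, lug pointing -y, with its top at about (641,157) in the right half. Measuring it, and the dish again.

Run:
```python
from h import *
f=np.load('top3.npz'); im,d=f['im'],f['d']; c=ctrl.get_calibration('top'); P=cloud(c,d)
print(P[217,193:210].round(3).tolist())
hsv=cv2.cvtColor(im,cv2.COLOR_RGB2HSV); H,S,V=[hsv[:,:,i].astype(int) for i in range(3)]
m=(H<35)&(S>90); m[:205]=0;m[230:]=0;m[:,:198]=0;m[:,216:]=0
ys,xs=np.nonzero(m); print('lug px',xs.mean(),ys.mean(),len(xs),P[m].mean(0).round(4)); 
f=np.load('scene3.npz'); c2=ctrl.get_calibration('scene'); P2=cloud(c2,f['d'])
for u,v in((150,163),(152,175),(155,190),(165,193),(180,188)):
    x,y=295+u/5.7,150+v/5.7; print('sc',P2[int(y),int(x)].round(4))
# dish: rim/floor pixels from top image via depth residual: grey circle
g=cv2.cvtColor(im,cv2.COLOR_RGB2GRAY)
r=cv2.HoughCircles(cv2.medianBlur(g,3)[150:225,295:375],cv2.HOUGH_GRADIENT,1,30,param1=60,param2=12,minRadius=16,maxRadius=24)
if r is not None:
    for x,y,R in r[0][:3]: print('dish',x+295,y+150,R,atz(c,[[x+295,y+150]],.018).round(4))
m=(H<20)&(S>180)&(V>110); m[:,:240]=0;m[:,400:]=0;m[:180]=0;m[300:]=0
ys,xs=np.nonzero(m); print('handle',len(xs),atz(c,[[xs.mean(),ys.mean()]],.02))
```

```text
[[0.531, 0.21, 0.145], [0.527, 0.202, 0.173], [0.527, 0.2, 0.171], [0.527, 0.197, 0.172], [0.527, 0.195, 0.171], [0.527, 0.193, 0.168], [0.527, 0.19, 0.169], [0.527, 0.188, 0.17], [0.527, 0.186, 0.169], [0.527, 0.183, 0.168], [0.527, 0.182, 0.165], [0.528, 0.179, 0.164], [0.527, 0.177, 0.166], [0.526, 0.173, 0.174], [0.524, 0.168, 0.186], [0.524, 0.166, 0.186], [0.53, 0.171, 0.143]]
lug px 206.88888888888889 217.66666666666666 9 [0.5233 0.1693 0.1813]
sc [0.5274 0.165  0.1875]
sc [0.5241 0.1673 0.1786]
sc [0.5296 0.168  0.1712]
sc [0.5296 0.1714 0.1704]
sc [0.5256 0.1837 0.1686]
dish 335.5 188.5 19.9 [[ 0.6207 -0.1624  0.018 ]]
handle 286 [[ 0.45153904 -0.11624592  0.02      ]]
```

```bash
for i in 1; do python3 -m crank '0.0097 0.0565 0 0.0093;0.0097 0.0565 0 0.0093;0.0097 0.0565 0 0.0093;0.0097 0.0565 0 0.0093;0.0097 0.0565 0 0.0093' 45|grep pos; done
python3 -m crank '0.0097 0.0565 0 0.0093;0.0097 0.0565 0 0.0093;0.0097 0.0565 0 0.0093;0.0097 0.0565 0 0.0093;0.0097 0.0565 0 0.0093'|grep pos
python3 -m crank '0.0097 0.0565 0 0.0093;0.0097 0.0565 0 0.0093;0.0097 0.0565 0 0.0093;0.0097 0.0565 0 0.0093;0.0097 0.0565 0 0.0093'|grep pos
python3 -m crank '0 0 0 0;0 0 0 0;0 0 0 0;0 0 0 0;0 0 0 0'
python3 -c "
from h import *;print(yaw())"
```

```text
tool_pos: [0.475, -0.0998, 0.2198]
tool_pos: [0.499, 0.0417, 0.2198]
tool_pos: [0.5231, 0.1829, 0.2198]
t: 17.98
tool_pos: [0.5237, 0.1799, 0.2195]
tool_rot: [2.162, 2.279, -0.0]
contact_force: [0.1, -0.5, -0.4]
opening: 0.0382
grip_force: 0.0
(np.float64(3.02), array([ 0., -0., -1.]))
```

```bash
python3 -m crank '0.002 -0.02 0 0;0 0 0 0;0 0 -0.03 0;0 0 -0.04 0;0 0 -0.04 0'|grep -E "pos|contact"
python3 -m crank '0 0 -0.03 0;0 0 -0.02 0;0 0 -0.01 0;0 0 -0.009 0;0 0 0 0'|grep -E "pos|contact"
python3 -m crank '0 0 0 0;0 0 0 0;0 0 0 0;0 0 0 0;0 0 0 0' 0 60
python3 -m crank '0 0 0 0;0 0 0 0;0 0 0 0;0 0 0 0;0 0 0 0' | grep -E "force|open"
```

```text
tool_pos: [0.5256, 0.1701, 0.1647]
contact_force: [0.7, 0.4, -1.2]
tool_pos: [0.5248, 0.1706, 0.1296]
contact_force: [0.6, -0.5, -0.1]
t: 19.23
tool_pos: [0.5256, 0.1709, 0.131]
tool_rot: [2.16, 2.28, 0.003]
contact_force: [-0.4, -1.8, 2.3]
opening: 0.0102
grip_force: 58.5
contact_force: [0.3, -0.2, 4.3]
opening: 0.011
grip_force: 58.8
```

```bash
python3 -m crank '0 -0.012 0.002 0;0 -0.012 0.002 0;0 -0.012 0.002 0;0 -0.012 0.002 0;0 -0.012 0.002 0'|grep -E "pos|force|open"
python3 -m crank '0 0 0.03 0;0 0 0.04 0;0 0 0.04 0;0 0 0.04 0;0 0 0.04 0'|grep -E "pos|force|open"
python3 -m crank '0.0194 -0.0648 0 0;0.0194 -0.0648 0 0;0.0194 -0.0648 0 0;0.0194 -0.0648 0 0;0.0194 -0.0648 0 0'|grep -E "pos|force|open"
python3 -m crank '0.0194 -0.0648 0 0;0.0194 -0.0648 0 0;0.0194 -0.0648 0 0;0.0194 -0.0648 0 0;0.0194 -0.0648 0 0'|grep -E "pos|force|open"
python3 -m crank '0 0 0 0;0 0 0 0;0 0 0 0;0 0 0 0;0 0 0 0'|grep -E "pos|force|open"
python3 - <<'E'
from h import *
print(yaw()); L=[]
im,d,c=cam('scene'); np.savez('scene4.npz',im=im,d=d); P=cloud(c,d)
hsv=cv2.cvtColor(im,cv2.COLOR_RGB2HSV); H,S,V=[hsv[:,:,i].astype(int) for i in range(3)]
m=(S<45)&(P[:,:,2]>.012)&(P[:,:,2]<.025)&(np.linalg.norm(P[:,:,:2]-[.6207,-.1624],axis=2)<.1)
Q=P[m]; (x,y),r=cv2.minEnclosingCircle(Q[:,:2].astype(np.float32)); print(m.sum(),x,y,r)
u=proj(c,[.6207,-.1624,.018])[0].astype(int); print('dish px',u)
save(im,'p11.png',(u[0]-70,u[1]-100,u[0]+70,u[1]+40),4)
E
```

```text
tool_pos: [0.5242, 0.14, 0.1341]
contact_force: [0.7, 0.2, -0.6]
opening: 0.0105
grip_force: 58.4
tool_pos: [0.5245, 0.1402, 0.2305]
contact_force: [0.4, 0.0, -0.1]
opening: 0.0107
grip_force: 58.5
tool_pos: [0.5732, -0.0231, 0.2297]
contact_force: [0.7, 0.8, -1.2]
opening: 0.0108
grip_force: 58.5
tool_pos: [0.6215, -0.1854, 0.2295]
contact_force: [0.8, 0.7, -1.2]
opening: 0.0103
grip_force: 58.5
tool_pos: [0.6216, -0.182, 0.2299]
contact_force: [0.1, 0.1, -0.7]
opening: 0.0106
grip_force: 58.6
(np.float64(3.19), array([ 0.,  0., -1.]))
191 0.6201379895210266 -0.16506129503250122 0.06029590964317322
dish px [227 273]
```

View pics/p11.png

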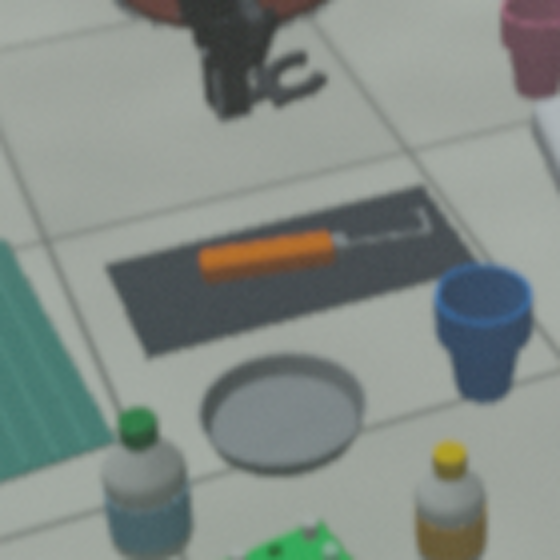

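The picture shows the clip held level over the dish, which is at (283,412); the pick lies back on its mat at (267,256). Lowering it and letting go.

```bash
python3 -m crank '0 -0.008 -0.06 0;0 0 -0.07 0;0 0 -0.07 0;0 0 -0.07 0;0 0 -0.07 0'|grep -E "pos|contact"
python3 -m crank '0 0 -0.06 0;0 0 -0.04 0;0 0 -0.02 0;0 0 -0.012 0;0 0 -0.008 0'|grep -E "pos|contact"
python3 -m crank '0 0 -0.008 0;0 0 0 0;0 0 0 0;0 0 0 0;0 0 0 0'|grep -E "pos|contact"
python3 -m crank '0 0 0 0;0 0 0 0;0 0 0 0;0 0 0 0;0 0 0 0' 30|grep -E "pos|contact|open"
python3 -m crank '0 0 0.02 0;0 0 0.05 0;0 0 0.07 0;0 0 0.07 0;0 0 0.07 0'|grep -E "pos|contact"
python3 -m crank '0 0 0.07 0;0 0 0.07 0;0 0 0.07 0;0 0 0 0;0 0 0 0'|grep -E "pos|contact"
python3 - <<'E'
from h import *
im,d,c=cam('scene'); P=cloud(c,d); np.savez('scene5.npz',im=im,d=d)
hsv=cv2.cvtColor(im,cv2.COLOR_RGB2HSV); H,S,V=[hsv[:,:,i].astype(int) for i in range(3)]
near=np.linalg.norm(P[:,:,:2]-[.6205,-.164],axis=2)<.06
m=near&(H<32)&(H>10)&(S>80)&(P[:,:,2]<.06); print('brass',m.sum(),P[m].mean(0).round(4) if m.any() else '')
m=near&(V<105)&(P[:,:,2]<.05); print('dark',m.sum(),P[m].mean(0).round(4),np.percentile(P[m],[5,95],axis=0).round(3))
E
```

```text
tool_pos: [0.6219, -0.1862, 0.0589]
contact_force: [0.7, -0.0, -1.2]
tool_pos: [0.6223, -0.1869, -0.0099]
contact_force: [-0.5, -0.6, -0.5]
tool_pos: [0.6226, -0.1875, -0.0131]
contact_force: [-0.0, -0.1, -1.1]
tool_pos: [0.6219, -0.1872, -0.0141]
contact_force: [-0.3, -0.6, -0.1]
opening: 0.0253
tool_pos: [0.6215, -0.187, 0.1279]
contact_force: [0.5, -0.1, 0.6]
tool_pos: [0.6235, -0.1878, 0.236]
contact_force: [-0.4, -0.1, -0.1]
brass 6 [ 0.6256 -0.1875  0.0269]
dark 342 [ 0.6124 -0.164   0.0077] [[ 0.569 -0.204  0.002]
 [ 0.672 -0.127  0.014]]
```

The brass lug stands in the dish at (0.626,-0.188,0.027), which is right. Now the cover hub.

```bash
python3 -m crank '-0.0135 0.0562 0 -0.0091;-0.0135 0.0562 0 -0.0091;-0.0135 0.0562 0 -0.0091;-0.0135 0.0562 0 -0.0091;-0.0135 0.0562 0 -0.0091' 100|grep pos
python3 -m crank '-0.0135 0.0562 0 -0.0091;-0.0135 0.0562 0 -0.0091;-0.0135 0.0562 0 -0.0091;-0.0135 0.0562 0 -0.0091;-0.0135 0.0562 0 -0.0091'|grep pos
python3 -m crank '-0.0135 0.0562 0 -0.0091;-0.0135 0.0562 0 -0.0091;-0.0135 0.0562 0 -0.0091;-0.0135 0.0562 0 -0.0091;-0.0135 0.0562 0 -0.0091'|grep pos
python3 -m crank '0 0 0 0;0 0 0 0;0 0 0 0;0 0 0 0;0 0 0 0'|grep -E "pos|open"
python3 -c "
from h import *;print(yaw())"
```

```text
tool_pos: [0.5864, -0.0453, 0.2283]
tool_pos: [0.5526, 0.0951, 0.2285]
tool_pos: [0.5188, 0.2353, 0.2285]
tool_pos: [0.5207, 0.2332, 0.2303]
opening: 0.0854
(np.float64(-9.27), array([-0.001, -0.   , -1.   ]))
```

```bash
python3 -m crank '0.0015 0.002 -0.04 0;0 0 -0.05 0;0 0 -0.05 0;0 0 -0.03 0;0 0 -0.02 0'|grep -E "pos|contact"
python3 -m crank '0 0 -0.01 0;0 0 -0.01 0;0 0 -0.01 0;0 0 -0.008 0;0 0 0 0'|grep -E "pos|contact"
python3 -m crank '0 0 0 0;0 0 0 0;0 0 0 0;0 0 0 0;0 0 0 0' 0 90|grep -E "pos|force|open"
python3 -m crank '0 0 0 0;0 0 0 0;0 0 0 0;0 0 0 0;0 0 0 0'|grep -E "pos|force|open"
python3 -m crank '0 0 0.006 0;0 0 0.006 0;0 0 0.006 0;0 0 0.006 0;0 0 0.006 0'|grep -E "pos|force|open"
```

```text
tool_pos: [0.5203, 0.234, 0.1331]
contact_force: [-0.2, -0.2, -0.2]
tool_pos: [0.5213, 0.2353, 0.1167]
contact_force: [-0.9, -0.4, -1.1]
tool_pos: [0.5223, 0.2357, 0.1185]
contact_force: [0.1, -0.5, 5.7]
opening: 0.0535
grip_force: 95.2
tool_pos: [0.5224, 0.2357, 0.1185]
contact_force: [0.2, 0.1, 5.8]
opening: 0.0537
grip_force: 95.2
tool_pos: [0.5209, 0.2352, 0.1314]
contact_force: [0.4, -0.7, -3.7]
opening: 0.0536
grip_force: 94.9
```

```bash
python3 -m crank '0 0 0.016 0;0 0 0.016 0;0 0 0.016 0;0 0 0.02 0;0 0 0.02 0'|grep -E "pos|force|open"
python3 -m crank '0 0 0.03 0;0 0 0.03 0;0 0 0.03 0;0 0 0.02 0;0 0 0.01 0'|grep -E "pos|force|open"
python3 -m crank '-0.0051 -0.03 0 0;-0.0051 -0.05 0 0;-0.0051 -0.0643 0 0;-0.0051 -0.0643 0 0;-0.0051 -0.0643 0 0'|grep -E "pos|force|open"
python3 -m crank '-0.0051 -0.0643 0 0;-0.0051 -0.0643 0 0;-0.0051 -0.0643 0 0;-0.0051 -0.0643 0 0;-0.0051 -0.0643 0 0'|grep -E "pos|force|open"
python3 -m crank '-0.0051 -0.0643 0 0;-0.0051 -0.0643 0 0;-0.0051 -0.0643 0 0;-0.0051 -0.0643 0 0;-0.0051 -0.0643 0 0'|grep -E "pos|force|open"
python3 -m crank '-0.0051 -0.0643 0 0;-0.0051 -0.0643 0 0;-0.0051 -0.0643 0 0;-0.0051 -0.0643 0 0;-0.0051 -0.0643 0 0'|grep -E "pos|force|open"
```

```text
tool_pos: [0.521, 0.2354, 0.1772]
contact_force: [-0.1, -0.1, -1.7]
opening: 0.0533
grip_force: 95.8
tool_pos: [0.5221, 0.2356, 0.2388]
contact_force: [0.5, -0.7, -2.3]
opening: 0.0535
grip_force: 95.8
tool_pos: [0.5073, 0.0972, 0.2348]
contact_force: [0.1, -0.0, -3.7]
opening: 0.0532
grip_force: 95.8
tool_pos: [0.4944, -0.0637, 0.2349]
contact_force: [1.1, -0.4, -2.9]
opening: 0.0533
grip_force: 95.8
tool_pos: [0.4815, -0.2242, 0.2349]
contact_force: [1.6, 0.5, -2.5]
opening: 0.0533
grip_force: 95.8
tool_pos: [0.4688, -0.3848, 0.2347]
contact_force: [0.9, -0.4, -2.9]
opening: 0.0534
grip_force: 95.8
```

```bash
python3 -m crank '0 -0.024 0 0;0 -0.024 0 0;0 0 -0.05 0;0 0 -0.06 0;0 0 -0.07 0'|grep -E "pos|force|open"
python3 -m crank '0 0 -0.07 0;0 0 -0.07 0;0 0 -0.06 0;0 0 -0.04 0;0 0 -0.03 0'|grep -E "pos|force|open"
python3 -m crank '0 0 -0.02 0;0 0 -0.012 0;0 0 -0.01 0;0 0 -0.006 0;0 0 0 0'|grep -E "pos|force|open"
python3 -m crank '0 0 -0.002 0;0 0 -0.002 0;0 0 -0.002 0;0 0 0 0;0 0 0 0'|grep -E "pos|force|open"
```

```text
tool_pos: [0.4711, -0.408, 0.1468]
contact_force: [0.5, -0.5, -3.3]
opening: 0.0534
grip_force: 95.9
tool_pos: [0.4686, -0.4047, 0.007]
contact_force: [0.2, 1.3, -3.1]
opening: 0.0534
grip_force: 95.8
tool_pos: [0.4706, -0.4075, -0.0128]
contact_force: [-0.0, -0.5, -3.4]
opening: 0.053
grip_force: 95.8
tool_pos: [0.4704, -0.4074, -0.016]
contact_force: [-0.9, -0.9, -2.3]
opening: 0.0532
grip_force: 95.8
```

```bash
python3 -m crank '0 0 -0.003 0;0 0 -0.003 0;0 0 0 0;0 0 0 0;0 0 0 0'|grep -E "pos|force|open"
python3 -m crank '0 0 -0.003 0;0 0 -0.002 0;0 0 0 0;0 0 0 0;0 0 0 0'|grep -E "pos|force|open"
```

```text
tool_pos: [0.4703, -0.4074, -0.0192]
contact_force: [0.1, -0.8, -2.1]
opening: 0.0534
grip_force: 95.8
tool_pos: [0.4706, -0.4076, -0.0195]
contact_force: [-5.1, 4.3, 9.8]
opening: 0.0533
grip_force: 97.1
```

```bash
python3 -m crank '0 0 0.001 0;0 0 0 0;0 0 0 0;0 0 0 0;0 0 0 0' 100|grep -E "pos|force|open"
python3 -m crank '0 0 0.02 0;0 0 0.05 0;0 0 0.07 0;0 0 0.07 0;0 0 0.07 0'|grep -E "pos|force|open"
python3 -m crank '0 0 0.07 0;0 0 0.07 0;0 0 0.07 0;0 0 0 0;0 0 0 0'|grep -E "pos|force|open"
python3 - <<'E'
from h import *
im,d,c=cam('scene'); P=cloud(c,d); np.savez('scene6.npz',im=im,d=d)
im2,d2,c2=cam('top'); P2=cloud(c2,d2); np.savez('top6.npz',im=im2,d=d2)
def blue(im):
    h=cv2.cvtColor(im,cv2.COLOR_RGB2HSV); return (h[:,:,0]>95)&(h[:,:,0]<125)&(h[:,:,1]>110)
b=blue(im); m=b&(P[:,:,2]<.05)&(abs(P[:,:,0]-.47)<.1)&(abs(P[:,:,1]+.41)<.1); print('hub',m.sum(), P[m].mean(0).round(4) if m.any() else '', P[m][:,2].max() if m.any() else '')
# cups: rim via minEnclosingCircle of blue blobs in top
bb=blue(im2).astype(np.uint8); n,l,st,ce=cv2.connectedComponentsWithStats(bb)
for i in range(1,n):
    if st[i,4]>150:
        ys,xs=np.nonzero(l==i); w=P2[l==i]; (u,v),r=cv2.minEnclosingCircle(np.c_[xs,ys].astype(np.float32))
        zt=np.percentile(w[:,2],95); print(st[i,4],(round(u,1),round(v,1),round(r,1)),'ztop',zt.round(3),atz(c2,[[u,v]],.14).round(4)[0],atz(c2,[[u,v]],.082).round(4)[0])
o=im.copy(); 
save(np.hstack([cv2.resize(im2[160:290,110:310],None,fx=2,fy=2),cv2.resize(im[200:330,60:260],None,fx=2,fy=2)]),'p12.png')
E
```

```text
tool_pos: [0.4703, -0.4074, -0.0213]
contact_force: [0.3, 0.2, -0.9]
opening: 0.0856
grip_force: 0.0
tool_pos: [0.4701, -0.4071, 0.1208]
contact_force: [-0.4, -0.8, -0.0]
opening: 0.0848
grip_force: 0.0
tool_pos: [0.4716, -0.4087, 0.2285]
contact_force: [-0.0, -0.4, -0.0]
opening: 0.085
grip_force: 0.0
hub 250 [ 0.4748 -0.4095  0.0252] 0.036040561392348104
3355 (112.0, 112.5, 49.4) ztop 0.072 [0.8079 0.4216 0.14  ] [0.8319 0.4454 0.082 ]
483 (285.5, 178.3, 12.6) ztop 0.082 [ 0.6246 -0.0208  0.14  ] [ 0.6382 -0.022   0.082 ]
1152 (130.0, 214.5, 38.5) ztop 0.086 [0.5413 0.3674 0.14  ] [0.5502 0.3881 0.082 ]
577 (168.4, 198.9, 14.0) ztop 0.139 [0.5785 0.2725 0.14  ] [0.5895 0.2879 0.082 ]
563 (208.1, 205.1, 13.7) ztop 0.14 [0.5607 0.1734 0.14  ] [0.5707 0.1832 0.082 ]
595 (160.2, 238.0, 14.1) ztop 0.14 [0.4811 0.2912 0.14  ] [0.4866 0.3077 0.082 ]
261 (427.7, 239.5, 10.3) ztop 0.033 [ 0.4629 -0.3658  0.14  ] [ 0.4673 -0.3866  0.082 ]
```

View pics/p12.png

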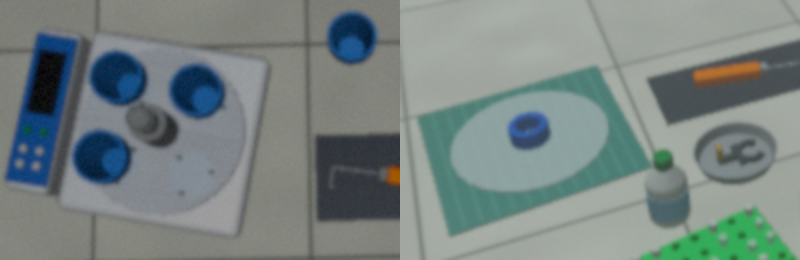

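The cover lies centred on the green mat, hub up at (527,130), and the clip is in the dish at (735,152). The three cups on the turntable at (118,78), (196,90) and (101,157) are uncovered. I'll refine the rim centres with a circle fit on depth.

Run:
```python
from h import *
from scipy.optimize import least_squares
Ps=[]
for n in('top','scene'):
    f=np.load(n+'6.npz'); P=cloud(ctrl.get_calibration(n),f['d']); h=cv2.cvtColor(f['im'],cv2.COLOR_RGB2HSV)
    b=(h[:,:,0]>90)&(h[:,:,0]<130)&(h[:,:,1]>80); Ps.append(P[b])
for nm,g,zt in(('A',(.5795,.275),.14),('B',(.5635,.1755),.14),('C',(.4795,.292),.14),('cup0',(.641,-.022),.082)):
    for Q,t in zip(Ps,('top','scene')):
        q=Q[(abs(Q[:,2]-zt)<.005)&(np.linalg.norm(Q[:,:2]-g,axis=1)<.045)]
        r=least_squares(lambda p:np.linalg.norm(q[:,:2]-p,axis=1)-.0315,g,loss='soft_l1',f_scale=.003)
        print(nm,t,len(q),r.x.round(4),'rms',np.sqrt((r.fun**2).mean()).round(4))
print(ctrl.get_obs()['tool_pos'],yaw())
```

```text
A top 144 [0.5822 0.2754] rms 0.0016
A scene 95 [0.5812 0.2746] rms 0.0024
B top 135 [0.563  0.1754] rms 0.0014
B scene 95 [0.563  0.1744] rms 0.002
C top 137 [0.4821 0.2942] rms 0.0015
C scene 52 [0.4819 0.2927] rms 0.0027
cup0 top 128 [ 0.6409 -0.0226] rms 0.0016
cup0 scene 109 [ 0.6403 -0.0243] rms 0.002
[ 0.4699604  -0.40698853  0.22328669] (np.float64(-9.18), array([-0.001,  0.001, -1.   ]))
```

```bash
python3 -m crank '0.0093 0.0582 0 0.025;0.0093 0.0582 0 0.025;0.0093 0.0582 0 0.025;0.0093 0.0582 0 0.025;0.0093 0.0582 0 0.025' 100|grep pos
python3 -m crank '0.0093 0.0582 0 0.025;0.0093 0.0582 0 0.025;0.0093 0.0582 0 0.025;0.0093 0.0582 0 0.025;0.0093 0.0582 0 0.025'|grep pos
python3 -m crank '0.0093 0.0582 0 0.025;0.0093 0.0582 0 0.025;0.0093 0.0582 0 0.025;0.0093 0.0582 0 0.025;0.0093 0.0582 0 0.025'|grep pos
python3 -m crank '0.0093 0.0582 0 0.025;0.0093 0.0582 0 0.025;0.0093 0.0582 0 0.025;0.0093 0.0582 0 0.025;0.0093 0.0582 0 0.025'|grep pos
python3 -m crank '0 0 0 0;0 0 0 0;0 0 0 0;0 0 0 0;0 0 0 0'|grep -E "pos|open"
python3 -c "
from h import *;print(yaw(),ctrl.get_obs()['q'].round(2))"
```

```text
tool_pos: [0.4924, -0.2598, 0.2209]
tool_pos: [0.5155, -0.1145, 0.2211]
tool_pos: [0.5387, 0.0307, 0.2211]
tool_pos: [0.562, 0.1759, 0.2209]
tool_pos: [0.5631, 0.1735, 0.2233]
opening: 0.0856
(np.float64(35.72), array([-0.001, -0.   , -1.   ])) [ 0.17 -0.04  1.67 -0.    1.51 -0.45]
```

```bash
python3 -m crank '0 0.003 -0.05 0;0 0 -0.05 0;0 0 -0.05 0;0 0 -0.04 0;0 0 -0.03 0'|grep -E "pos|contact"
python3 -m crank '0 0 -0.02 0;0 0 -0.015 0;0 0 -0.01 0;0 0 -0.005 0;0 0 0 0'|grep -E "pos|contact"
python3 -m crank '0 0 0 0;0 0 0 0;0 0 0 0;0 0 0 0;0 0 0 0' 0 50|grep -E "pos|force|open"
python3 -m crank '0 0 0 0;0 0 0 0;0 0 0 0;0 0 0 0;0 0 0 0'|grep -E "pos|force|open"
python3 -m crank '0 0 0.02 0;0 0 0.03 0;0 0 0.04 0;0 0 0.05 0;0 0 0.05 0'|grep -E "pos|force|open"
python3 -m crank '0 0 0.05 0;0 0 0.05 0;0 0 0 0;0 0 0 0;0 0 0 0'|grep -E "pos|force|open"
```

```text
tool_pos: [0.5621, 0.1749, 0.1114]
contact_force: [0.3, 0.5, 0.5]
tool_pos: [0.5636, 0.176, 0.0891]
contact_force: [0.2, 0.6, -0.4]
tool_pos: [0.5646, 0.1763, 0.0908]
contact_force: [-1.2, -0.8, 6.4]
opening: 0.0667
grip_force: 56.0
tool_pos: [0.5646, 0.1763, 0.0908]
contact_force: [-0.9, 0.3, 5.5]
opening: 0.0664
grip_force: 56.0
tool_pos: [0.5625, 0.1761, 0.1842]
contact_force: [0.2, 0.0, -0.2]
opening: 0.0664
grip_force: 55.8
tool_pos: [0.5627, 0.1761, 0.2328]
contact_force: [-0.3, -0.3, -1.5]
opening: 0.0664
grip_force: 55.8
```

```bash
python3 -m crank '0.0156 -0.0399 0 0;0.0156 -0.0399 0 0;0.0156 -0.0399 0 0;0.0156 -0.0399 0 0;0.0156 -0.0399 0 0'|grep -E "pos|force|open"
python3 -m crank '0.0156 -0.0399 0 0;0.0156 -0.0399 0 0;0.0156 -0.0399 0 0;0.0156 -0.0399 0 0;0.0156 -0.0399 0 0'|grep -E "pos|force|open"
python3 -m crank '0 0 0 0;0 0 0 0;0 0 -0.04 0;0 0 -0.05 0;0 0 -0.05 0'|grep -E "pos|force|open"
```

```text
tool_pos: [0.6012, 0.0755, 0.2309]
contact_force: [1.4, -0.4, -0.3]
opening: 0.0669
grip_force: 55.8
tool_pos: [0.6403, -0.0241, 0.2308]
contact_force: [0.2, -0.9, 0.7]
opening: 0.0666
grip_force: 55.8
tool_pos: [0.6409, -0.0221, 0.1627]
contact_force: [0.9, 0.3, -0.8]
opening: 0.0664
grip_force: 55.8
```

```bash
python3 -m crank '0 0 -0.04 0;0 0 -0.03 0;0 0 -0.02 0;0 0 -0.014 0;0 0 0 0'|grep -E "pos|contact"
python3 -m crank '0 0 -0.012 0;0 0 -0.012 0;0 0 -0.012 0;0 0 -0.012 0;0 0 0 0'|grep -E "pos|contact"
python3 -m crank '0 0 -0.01 0;0 0 -0.008 0;0 0 -0.008 0;0 0 -0.008 0;0 0 0 0'|grep -E "pos|contact"
```

```text
tool_pos: [0.6404, -0.0228, 0.1102]
contact_force: [0.2, -0.5, -0.4]
tool_pos: [0.6404, -0.0233, 0.0862]
contact_force: [-0.7, -0.5, -1.3]
tool_pos: [0.6406, -0.0232, 0.0695]
contact_force: [-0.1, 0.2, -1.0]
```

```bash
python3 -m crank '0 0 -0.003 0;0 0 -0.003 0;0 0 -0.002 0;0 0 0 0;0 0 0 0'|grep -E "pos|contact"
python3 -m crank '0 0 -0.002 0;0 0 -0.002 0;0 0 0 0;0 0 0 0;0 0 0 0'|grep -E "pos|contact"
```

```text
tool_pos: [0.6414, -0.0234, 0.0669]
contact_force: [0.6, 0.2, -0.9]
tool_pos: [0.6417, -0.0234, 0.0653]
contact_force: [0.1, 0.8, 2.2]
```

```bash
python3 -m crank '0 0 -0.002 0;0 0 -0.001 0;0 0 0 0;0 0 0 0;0 0 0 0'|grep -E "pos|contact"
python3 -m crank '0 0 0 0;0 0 0 0;0 0 0 0;0 0 0 0;0 0 0 0' 100|grep -E "pos|force|open"
python3 -m crank '0 0 0.02 0;0 0 0.05 0;0 0 0.06 0;0 0 0.06 0;0 0 0.06 0'|grep -E "pos|contact"
python3 -m crank '0 0 0.06 0;0 0 0.03 0;0 0 0 0;0 0 0 0;0 0 0 0'|grep -E "pos|contact"
python3 - <<'E'
from h import *
from scipy.optimize import least_squares
im,d,c=cam('scene'); P=cloud(c,d); h=cv2.cvtColor(im,cv2.COLOR_RGB2HSV)
b=(h[:,:,0]>90)&(h[:,:,0]<130)&(h[:,:,1]>80); Q=P[b]; Q=Q[np.linalg.norm(Q[:,:2]-[.641,-.023],axis=1)<.05]
print('ztop',np.percentile(Q[:,2],[90,95,98,100]).round(4)); q=Q[abs(Q[:,2]-.114)<.005]
r=least_squares(lambda p:np.linalg.norm(q[:,:2]-p,axis=1)-.0315,(.641,-.023),loss='soft_l1',f_scale=.003); print(len(q),r.x)
E
```

```text
tool_pos: [0.6427, -0.0233, 0.065]
contact_force: [-0.4, -0.2, 5.7]
tool_pos: [0.6408, -0.0234, 0.0627]
contact_force: [-0.7, -0.6, -0.9]
opening: 0.0854
grip_force: 0.0
tool_pos: [0.6411, -0.0234, 0.1903]
contact_force: [0.4, 0.9, -0.4]
tool_pos: [0.6403, -0.0232, 0.231]
contact_force: [-0.3, -1.4, -1.5]
ztop [0.111  0.1127 0.1138 0.116 ]
115 [ 0.64140132 -0.02384154]
```

The first cup is home: the rim is at 0.114. Next is cup A.

```bash
python3 -m crank '-0.0079 0.0397 0 -0.0667;-0.0079 0.0397 0 -0.0667;-0.0079 0.0397 0 -0.0667;-0.0079 0.0397 0 -0.0667;-0.0079 0.0397 0 -0.0667'|grep pos
python3 -m crank '-0.0079 0.0397 0 -0.0667;-0.0079 0.0397 0 -0.0667;-0.0079 0.0397 0 -0.0667;-0.0079 0.0397 0 -0.0667;-0.0079 0.0397 0 -0.0667'|grep pos
python3 -m crank '-0.0079 0.0397 0 -0.0667;-0.0079 0.0397 0 -0.0667;-0.0079 0.0397 0 -0.0667;-0.0079 0.0397 0 -0.0667;-0.0079 0.0397 0 -0.0667'|grep pos
python3 -m crank '0 0 0 0;0 0 0 0;0 0 0 0;0 0 0 0;0 0 0 0'|grep -E "pos|open"
python3 -c "
from h import *;print(yaw(),ctrl.get_obs()['q'].round(2))"
```

```text
tool_pos: [0.6201, 0.0767, 0.2303]
tool_pos: [0.6003, 0.1759, 0.2303]
tool_pos: [0.5806, 0.275, 0.2302]
tool_pos: [0.5822, 0.2734, 0.2328]
opening: 0.0852
(np.float64(-54.26), array([-0.001, -0.   , -1.   ])) [ 0.32  0.08  1.53 -0.    1.53  1.27]
```

```bash
python3 -m crank '0 0.003 -0.05 0;0 0 -0.05 0;0 0 -0.05 0;0 0 -0.05 0;0 0 -0.03 0'|grep -E "pos|contact"
python3 -m crank '0 0 -0.022 0;0 0 -0.015 0;0 0 -0.012 0;0 0 -0.007 0;0 0 0 0'|grep -E "pos|contact"
python3 -m crank '0 0 0 0;0 0 0 0;0 0 0 0;0 0 0 0;0 0 0 0' 0 50|grep -E "pos|force|open"
python3 -m crank '0 0 0 0;0 0 0 0;0 0 0 0;0 0 0 0;0 0 0 0'|grep -E "pos|force|open"
python3 -m crank '0 0 0.02 0;0 0 0.03 0;0 0 0.04 0;0 0 0.05 0;0 0 0.05 0'|grep -E "pos|force|open"
python3 -m crank '0 0 0.05 0;0 0 0.05 0;0 0 0 0;0 0 0 0;0 0 0 0'|grep -E "pos|force|open"
```

```text
tool_pos: [0.5807, 0.2746, 0.115]
contact_force: [0.2, 0.4, -0.6]
tool_pos: [0.5823, 0.2759, 0.0905]
contact_force: [-0.4, 0.0, 1.1]
tool_pos: [0.5836, 0.2765, 0.0925]
contact_force: [1.5, 0.8, 5.9]
opening: 0.0659
grip_force: 56.0
tool_pos: [0.5836, 0.2765, 0.0926]
contact_force: [0.3, 0.2, 5.5]
opening: 0.0657
grip_force: 56.0
tool_pos: [0.5814, 0.2757, 0.1864]
contact_force: [0.1, 0.2, 0.3]
opening: 0.0659
grip_force: 55.6
tool_pos: [0.5815, 0.2757, 0.2347]
contact_force: [0.3, -0.5, -1.4]
opening: 0.0658
grip_force: 55.6
```

```bash
python3 -m crank '0.0079 -0.0399 0 0;0.0079 -0.0399 0 0;0.0079 -0.0399 0 0;0.0079 -0.0399 0 0;0.0079 -0.0399 0 0'|grep pos
python3 -m crank '0.0079 -0.0399 0 0;0.0079 -0.0399 0 0;0.0079 -0.0399 0 0;0.0079 -0.0399 0 0;0.0079 -0.0399 0 0'|grep pos
python3 -m crank '0.0079 -0.0399 0 0;0.0079 -0.0399 0 0;0.0079 -0.0399 0 0;0.0079 -0.0399 0 0;0.0079 -0.0399 0 0'|grep pos
python3 -m crank '0 0 0 0;0 0 0 0;0 0 -0.04 0;0 0 -0.05 0;0 0 -0.05 0'|grep -E "pos|force|open"
python3 -m crank '0 0 -0.025 0;0 0 -0.02 0;0 0 -0.012 0;0 0 -0.012 0;0 0 -0.012 0'|grep -E "pos|force|open"
python3 -m crank '0 0 -0.01 0;0 0 -0.01 0;0 0 -0.01 0;0 0 0 0;0 0 0 0'|grep -E "pos|contact"
```

```text
tool_pos: [0.6006, 0.1751, 0.2325]
tool_pos: [0.6203, 0.0754, 0.2325]
tool_pos: [0.6401, -0.0242, 0.2325]
tool_pos: [0.6411, -0.0222, 0.1644]
contact_force: [0.3, 0.6, -1.2]
opening: 0.0659
grip_force: 55.7
tool_pos: [0.6422, -0.0232, 0.1258]
contact_force: [0.5, -0.4, -1.2]
opening: 0.066
grip_force: 55.7
tool_pos: [0.6412, -0.0234, 0.1096]
contact_force: [0.6, -0.5, -0.1]
```

```bash
python3 -m crank '0 0 -0.006 0;0 0 -0.005 0;0 0 -0.005 0;0 0 -0.003 0;0 0 0 0'|grep -E "pos|contact"
python3 -m crank '0 0 -0.002 0;0 0 -0.002 0;0 0 0 0;0 0 0 0;0 0 0 0'|grep -E "pos|contact"
```

```text
tool_pos: [0.641, -0.0233, 0.0998]
contact_force: [-0.2, -0.7, -0.3]
tool_pos: [0.6415, -0.0234, 0.0986]
contact_force: [0.4, -0.0, 0.8]
```

```bash
python3 -m crank '0 0 -0.002 0;0 0 -0.002 0;0 0 0 0;0 0 0 0;0 0 0 0'|grep -E "pos|contact"
python3 -m crank '0 0 0 0;0 0 0 0;0 0 0 0;0 0 0 0;0 0 0 0' 100|grep -E "pos|force|open"
python3 -m crank '0 0 0.02 0;0 0 0.05 0;0 0 0.06 0;0 0 0.06 0;0 0 0.06 0'|grep -E "pos|contact"
python3 -m crank '0 0 0.02 0;0 0 0 0;0 0 0 0;0 0 0 0;0 0 0 0'|grep -E "pos|contact"
python3 - <<'E'
from h import *
from scipy.optimize import least_squares
im,d,c=cam('scene'); P=cloud(c,d); h=cv2.cvtColor(im,cv2.COLOR_RGB2HSV)
b=(h[:,:,0]>90)&(h[:,:,0]<130)&(h[:,:,1]>80); Q=P[b]; Q=Q[np.linalg.norm(Q[:,:2]-[.641,-.023],axis=1)<.05]
print('ztop',np.percentile(Q[:,2],[90,95,98,100]).round(4)); q=Q[abs(Q[:,2]-.146)<.005]
r=least_squares(lambda p:np.linalg.norm(q[:,:2]-p,axis=1)-.0315,(.641,-.023),loss='soft_l1',f_scale=.003); print(len(q),r.x)
E
python3 -m crank '-0.0212 0.0423 0 0.0667;-0.0212 0.0423 0 0.0667;-0.0212 0.0423 0 0.0667;-0.0212 0.0423 0 0.0667;-0.0212 0.0423 0 0.0667'|grep pos
python3 -m crank '-0.0212 0.0423 0 0.0667;-0.0212 0.0423 0 0.0667;-0.0212 0.0423 0 0.0667;-0.0212 0.0423 0 0.0667;-0.0212 0.0423 0 0.0667'|grep pos
python3 -m crank '-0.0212 0.0423 0 0.0667;-0.0212 0.0423 0 0.0667;-0.0212 0.0423 0 0.0667;-0.0212 0.0423 0 0.0667;-0.0212 0.0423 0 0.0667'|grep pos
python3 -m crank '0 0 0 0;0 0 0 0;0 0 0 0;0 0 0 0;0 0 0 0'|grep -E "pos|open"
python3 -c "
from h import *;print(yaw(),ctrl.get_obs()['q'].round(2))"
```

```text
tool_pos: [0.6422, -0.0231, 0.0986]
contact_force: [-1.7, 0.5, 7.2]
tool_pos: [0.641, -0.0233, 0.0958]
contact_force: [0.5, -0.6, -0.5]
opening: 0.0856
grip_force: 0.0
tool_pos: [0.6411, -0.0233, 0.2232]
contact_force: [0.4, 0.5, 0.2]
tool_pos: [0.64, -0.0232, 0.2282]
contact_force: [0.1, -0.9, -0.4]
ztop [0.1412 0.144  0.1457 0.1484]
109 [ 0.64187787 -0.02509988]
tool_pos: [0.587, 0.0832, 0.2295]
tool_pos: [0.534, 0.1889, 0.2296]
tool_pos: [0.481, 0.2946, 0.2297]
tool_pos: [0.4827, 0.293, 0.231]
opening: 0.0854
(np.float64(35.71), array([-0., -0., -1.])) [ 0.41 -0.11  1.72 -0.    1.53 -0.21]
```

```bash
python3 -m crank '0 0 -0.05 0;0 0 -0.05 0;0 0 -0.05 0;0 0 -0.05 0;0 0 -0.03 0'|grep -E "pos|contact"
python3 -m crank '0 0 -0.02 0;0 0 -0.014 0;0 0 -0.01 0;0 0 -0.006 0;0 0 0 0'|grep -E "pos|contact"
python3 -m crank '0 0 0 0;0 0 0 0;0 0 0 0;0 0 0 0;0 0 0 0' 0 50|grep -E "pos|force|open"
python3 -m crank '0 0 0 0;0 0 0 0;0 0 0 0;0 0 0 0;0 0 0 0'|grep -E "pos|force|open"
python3 -m crank '0 0 0.02 0;0 0 0.03 0;0 0 0.04 0;0 0 0.05 0;0 0 0.05 0'|grep -E "pos|force|open"
python3 -m crank '0 0 0.05 0;0 0 0.06 0;0 0 0 0;0 0 0 0;0 0 0 0'|grep -E "pos|force|open"
```

```text
tool_pos: [0.4812, 0.2924, 0.1131]
contact_force: [-0.2, -0.1, 0.1]
tool_pos: [0.4827, 0.2939, 0.0916]
contact_force: [-1.0, -0.1, -0.0]
tool_pos: [0.4835, 0.2945, 0.0934]
contact_force: [-0.4, -1.4, 5.7]
opening: 0.0662
grip_force: 55.8
tool_pos: [0.4835, 0.2944, 0.0934]
contact_force: [-0.7, -0.7, 6.4]
opening: 0.0658
grip_force: 55.8
tool_pos: [0.4816, 0.2937, 0.1869]
contact_force: [0.4, 0.4, 0.3]
opening: 0.0661
grip_force: 55.7
tool_pos: [0.482, 0.2938, 0.2408]
contact_force: [-0.4, 0.2, -1.8]
opening: 0.0667
grip_force: 55.7
```

```bash
python3 -m crank '0.0213 -0.0424 0.001 0;0.0213 -0.0424 0.001 0;0.0213 -0.0424 0.001 0;0.0213 -0.0424 0 0;0.0213 -0.0424 0 0'|grep pos
python3 -m crank '0.0213 -0.0424 0 0;0.0213 -0.0424 0 0;0.0213 -0.0424 0 0;0.0213 -0.0424 0 0;0.0213 -0.0424 0 0'|grep pos
python3 -m crank '0.0213 -0.0424 0 0;0.0213 -0.0424 0 0;0.0213 -0.0424 0 0;0.0213 -0.0424 0 0;0.0213 -0.0424 0 0'|grep pos
python3 -m crank '0 0 0 0;0 0 0 0;0 0 -0.03 0;0 0 -0.04 0;0 0 -0.04 0'|grep -E "pos|force|open"
python3 -m crank '0 0 -0.014 0;0 0 -0.014 0;0 0 -0.014 0;0 0 -0.014 0;0 0 -0.012 0'|grep -E "pos|force|open"
python3 -m crank '0 0 -0.01 0;0 0 -0.008 0;0 0 -0.006 0;0 0 -0.005 0;0 0 0 0'|grep -E "pos|contact"
```

```text
tool_pos: [0.5347, 0.1867, 0.2402]
tool_pos: [0.588, 0.0808, 0.2401]
tool_pos: [0.6412, -0.025, 0.2399]
tool_pos: [0.6415, -0.0229, 0.1861]
contact_force: [0.1, -0.3, -1.1]
opening: 0.0661
grip_force: 55.7
tool_pos: [0.6424, -0.0239, 0.154]
contact_force: [-0.9, 0.2, -0.0]
opening: 0.0659
grip_force: 55.7
tool_pos: [0.6419, -0.0241, 0.1388]
contact_force: [-0.3, -0.5, -0.3]
```

```bash
python3 -m crank '0 0 -0.005 0;0 0 -0.004 0;0 0 -0.003 0;0 0 -0.003 0;0 0 0 0'|grep -E "pos|contact"
python3 -m crank '0 0 -0.002 0;0 0 -0.002 0;0 0 0 0;0 0 0 0;0 0 0 0'|grep -E "pos|contact"
```

```text
tool_pos: [0.6422, -0.0241, 0.1319]
contact_force: [0.4, -0.4, 0.1]
tool_pos: [0.6432, -0.0241, 0.1315]
contact_force: [-0.1, -0.1, 5.7]
```

```bash
python3 -m crank '0 0 -0.001 0;0 0 0 0;0 0 0 0;0 0 0 0;0 0 0 0'|grep -E "pos|contact"
python3 -m crank '0 0 0 0;0 0 0 0;0 0 0 0;0 0 0 0;0 0 0 0' 100|grep -E "pos|force|open"
python3 -m crank '0 0 0.02 0;0 0 0.05 0;0 0 0.06 0;0 0 0.06 0;0 0 0.06 0'|grep -E "pos|contact"
python3 -m crank '-0.04 0.06 0 0;-0.04 0.06 0 0;-0.04 0.06 0 0;-0.04 0.06 0 0;-0.04 0.06 0 0'|grep pos
python3 -m crank '0 0.06 0 0;0 0.06 0 0;0 0.06 0 0;0 0 0 0;0 0 0 0'|grep -E "^t|pos"
python3 - <<'E'
from h import *
from scipy.optimize import least_squares
L=[]
for n in('scene','top'):
    im,d,c=cam(n); P=cloud(c,d); h=cv2.cvtColor(im,cv2.COLOR_RGB2HSV)
    b=(h[:,:,0]>90)&(h[:,:,0]<130)&(h[:,:,1]>80); Q=P[b]; Q=Q[np.linalg.norm(Q[:,:2]-[.641,-.023],axis=1)<.05]
    print(n,'ztop',np.percentile(Q[:,2],[90,95,98,100]).round(4)); q=Q[abs(Q[:,2]-.178)<.005]
    if len(q)>5:
        r=least_squares(lambda p:np.linalg.norm(q[:,:2]-p,axis=1)-.0315,(.641,-.023),loss='soft_l1',f_scale=.003); print(len(q),r.x)
    m=(h[:,:,0]<20)&(h[:,:,1]>170)&(np.linalg.norm(P[:,:,:2]-[.45,-.115],axis=2)<.15)&(P[:,:,2]<.04); print('handle',m.sum(),P[m].mean(0).round(3))
    L.append(cv2.resize(im[150:330,60:340] if n=='scene' else im[120:300,220:500],(400,257)))
save(np.hstack(L),'p13.png')
E
```

```text
tool_pos: [0.6435, -0.0241, 0.1314]
contact_force: [0.0, 0.9, 7.2]
tool_pos: [0.6416, -0.0241, 0.1286]
contact_force: [0.0, 0.1, -0.2]
opening: 0.0857
grip_force: 0.0
tool_pos: [0.6419, -0.0241, 0.2563]
contact_force: [0.8, -0.3, 0.0]
tool_pos: [0.5411, 0.127, 0.2553]
t: 62.87
tool_pos: [0.5418, 0.2171, 0.2549]
tool_rot: [1.427, 2.798, -0.0]
scene ztop [0.1716 0.1754 0.1771 0.1798]
100 [ 0.64280071 -0.02436873]
handle 91 [ 0.429 -0.092  0.019]
top ztop [0.1759 0.1772 0.1787 0.1819]
142 [ 0.6428659  -0.02297024]
handle 301 [ 0.425 -0.088  0.018]
```

View pics/p13.png

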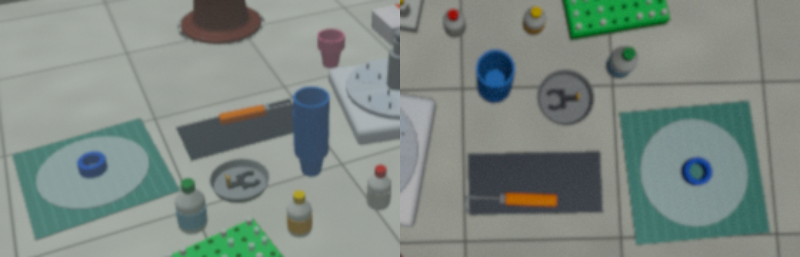

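The stack of cups is home at (310,125), rim 0.178. The clip is in the dish at (565,97) and the cover is centred on the green mat at (695,172). The pick was knocked a few centimetres, to (530,200), but it still lies on the dark mat: x about -35 mm and y about +6 mm from its centre, within limits. Handing in.

```bash
python3 -c "
from station import ctrl; print(ctrl.finish_job())"
```

```text
the job is handed in; nothing more can be done
None
```

I handed the job in at about 63 s (no verdict was shown): by my last pictures and depth readings the clip is in the dish, the pick is on the dark mat, the cover is hub up in the middle of the green mat, and all three cups are nested home in cup0.

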